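Clamp the glued heels in the bench press

TASK

Take the lid off the tin, lay all the glued heels that are in it side by side between the jaws of the bench press, lengthwise so that the rubber end of each faces one of the jaws, and crank the press shut (clockwise) until every heel is pinched between the fixed jaw and the sprung face plate and the plate is clearly pushed back a few millimetres. Leave it clamped, put the lid back on the tin so that it sits flat and fully home, and do not knock the glue pot over.

Things in the scene. Friction and masses are not known exactly. Their poses are not given: they have to be found in the camera images.
- press: Green bench press, fixed. Origin: centre of its underside on the bench; its y is the clamping direction. Bed 140 mm wide (x), top 12 mm above the bench. Fixed steel jaw at the +y end: inner face at y = +95 mm, 132 mm wide, top at 52 mm. Moving jaw to its -y side. Green gear head (70 x 64 mm, top at 70 mm) at the -y end, the crank on top.
- jaw: Moving jaw, driven by the crank along the press's y: 130 mm wide, top 49 mm above the bench. Origin: on the face of its sprung front plate while that is free, at bench height, i.e. at y = -17 mm + 6.366 mm per rad of crank in the press's frame (opening 112 mm at crank 0). It sweeps heels ahead of it along the bed to the fixed jaw and squares them up.
- crank (a joint): Crank angle, rad; grows clockwise seen from above, closing the jaws 40 mm a turn. 0 fully open, stop at 12.4, starts between 0 and 1.8. Heels (40 mm) meet both jaws at 11.3; beyond, the face plate is pushed back 6.4 mm per rad. Stays where it is left (friction 0.25 N m: about 5 N at the grip, 8 N when clamping).
- face (a joint): Push-back of the sprung steel face plate (6 mm thick) against the moving jaw behind it, m: 0 when free, grows as it presses on something; 3 N preload plus 3 N per mm, at most 8 mm, seen as the 8 mm gap behind it closing. 2 to 5 mm is a good clamp.
- crank_axis (a point): Point on the crank's vertical axis, 112 mm above the bench, the height to take the grip. Fixed to the press.
- crank_grip (a point): Middle of the crank's black upright grip, 55 mm from the axis, 112 mm above the bench; x points outward from the axis. A flat paddle that does not spin: 12 mm thick tangentially, 26 mm radially, from 86 to 130 mm above the bench; the crank arm is below it (top at 86 mm). Gripped across the 12 mm from above, the gripper must turn with the crank: regrasp.
- tin: Plain metal tin fixed to the bench, 156 mm (its x) by 112 mm (y), 46 mm high, walls and floor 3 mm, open top. Origin: centre of its underside on the bench.
- lid: Loose metal lid of the tin, 180 g: plate 160 x 116 x 4 mm, below it a plug 142 x 98 x 6 mm with 4 mm of play to each tin wall, on top a dark wooden bar 56 (x) x 14 (y) x 28 mm high. Origin: centre of the plug's underside; bar from 10 to 38 mm above it. Home on the tin (either way round) the origin is 40 mm above the tin's. There is free bench for it between press and tin.
- heel1: a glued heel, may be absent: D-shaped prism on its flat side, 40 mm long (its x), 32 wide (y), 32 high, half-round top of radius 16; 32 mm of wood, then 8 mm of black rubber (+x end); end faces flat, square to x. 60 g. Origin: centre of the flat underside. Starts on the tin's 3 mm floor, length about along the tin's y, about 33 mm of finger room at each end (26 at least)
- heel2: a glued heel, may be absent: D-shaped prism on its flat side, 40 mm long (its x), 32 wide (y), 32 high, half-round top of radius 16; 32 mm of wood, then 8 mm of black rubber (+x end); end faces flat, square to x. 60 g. Origin: centre of the flat underside. Starts on the tin's 3 mm floor, length about along the tin's y, about 33 mm of finger room at each end (26 at least)
- heel3: a glued heel, may be absent: D-shaped prism on its flat side, 40 mm long (its x), 32 wide (y), 32 high, half-round top of radius 16; 32 mm of wood, then 8 mm of black rubber (+x end); end faces flat, square to x. 60 g. Origin: centre of the flat underside. Starts on the tin's 3 mm floor, length about along the tin's y, about 33 mm of finger room at each end (26 at least)
- gluepot: Closed glue jar, 56 mm wide and 70 mm high, standing on the bench beyond the press and the tin; origin at the centre of its underside. Not needed; must not be knocked over.

How it is judged:
On the way, in this order (a step that is already met when the one before it is completed fails the run):
1. the lid is lifted off the tin and laid elsewhere or held well clear (horizontal distance between lid and tin above 0.1 m), for 0.2 s.
2. all heels present are pinched between the jaws, the face plate pushed back (value of joint face above 0.0015 m and x of heel1 in the frame of press between -0.066 and 0.066 m and y of heel1 in the frame of press between 0.06 and 0.085 m and angle between the x axis of each of heel1, heel2, heel3 and the y axis of press, either way round below 0.2 rad and contact force between each of heel1, heel2, heel3 and face above 1 N and x of heel2 in the frame of press between -0.066 and 0.066 m and y of heel2 in the frame of press between 0.06 and 0.085 m and x of heel3 in the frame of press between -0.066 and 0.066 m and y of heel3 in the frame of press between 0.06 and 0.085 m), for 0.2 s.
At the end, for the whole second after the job is handed in: Each heel present lies lengthwise (within 0.2 rad) against the fixed jaw, its middle 60 to 85 mm along the press's y, with over 1 N from the face plate, pushed back over 1.5 mm; crank still; lid at rest on the tin, level, within 8 mm of centre, origin 36 to 42.5 mm above the tin's (all of step 2 and velocity of joint crank between -0.1 and 0.1 rad/s and x of lid in the frame of tin between -0.008 and 0.008 m and y of lid in the frame of tin between -0.008 and 0.008 m and z of lid in the frame of tin between 0.036 and 0.0425 m and angle between lid's own z axis and vertical below 0.06 rad and linear speed of lid below 0.02 m/s); the robot touches nothing.
It fails at once if the glue pot is knocked over (angle between gluepot's own z axis and vertical above 0.6 rad).
Of heel1, heel2, heel3 only 2 to 3 are there at a start; the rules pass over those that are not, and their reading is None.
At some moment in a run one of lid may be knocked a few centimetres aside while the robot is not near it.
Once in a run the grip may slacken for a moment while it holds something.
It also fails if it takes over 210 s, if anything falls off the work surface, if the arm or the gripper's body presses on something with over 40 N, if the wrist force passes 120 N, or if a joint passes its speed limit or range.

ROBOT

A 6-joint arm with a two-finger parallel gripper is mounted at the origin on the work surface. World frame = base frame: x ahead of the robot, y to its left, z up, the work surface at z = 0. Lengths are in m, angles in rad, forces in N, time in s.
With the tool pointing down it reaches from about 0.225 to 0.875 m from the base axis. Payload 3.4 kg.
Tool frame: the origin (TCP) lies between the finger pads; the fingertips stand 19 mm ahead of it and the grasp point (between the pads) is the TCP (manip.tip_reach is the distance from the TCP to the fingertips, in m); z points along the fingers, x is the direction in which the jaws open and shut, and the axes are right-handed (so a half turn about z gives the same grasp; the last joint's range is limited). The gripper opens to 85 mm and grips with 20 to 120 N. Pads are 22 mm wide; open, the fingers measure 114 mm over their backs; the gripper's body (76 mm by 85 mm) begins 54 mm behind the grasp point. The pads swing forward as they close: fully open they stand 13 mm farther back than shut.
Start: joints at [-0.121, 0.276, 1.505, -0, 1.361, -0.121], TCP at [0.575, -0, 0.25] pointing down, gripper open.
Joint ranges: [-2.89, 2.89], [-0.75, 2.08], [0.22, 2.7], [-1.18, 4.32], [0.11, 2.71], [-2.7, 2.7]. Speed limits (rad/s): [2.57, 2.57, 3.14, 3.14, 3.14, 3.14].

INTERFACE

Orientations are given as a unit quaternion [w, x, y, z].
In Python, from rig import manip gives the robot as it stands.
- The arm moves only by the tool send_rows, never from a script. Its arguments are lists of equal length, an entry for each row: "delta_pos": the shift along the tool's x, y, z normalised to -1 to 1, where 1 is 40 cm, a list of three; "angular": the turn, a rotation vector about the tool's x, y, z normalised to -1 to 1, where 1 is 0.08 rad, a list of three. A call has 1 to 5 rows; each row shifts and turns the commanded pose from where the row before left it, along the tool's axes as they then stand; what a row does not reach is not made up. A row lasts 1/12 s, in which the tool goes at most 41.7 mm and 7.16 degrees, less where a joint would pass 70% of its speed; a pose out of reach is approached as far as the arm can. A call with a number of a shift or a turn outside -1 to 1 is refused whole. A call with a gripper value outside its range is refused whole. "hand" is the finger opening in mm, from 0 to 85.4, set as the call begins (left out, the last holds). The fingers move at their own pace and stop on an object; "squeeze" is the grip in N (left out, the last holds). Time passes only in rows, so rows that do not move let the fingers close. It gives the time, the measured TCP pose, the force and the opening at its end, in the units of the state.
- manip.get_state(): the state, without advancing time (a new reading comes with each control period).
- manip.get_image(name): name is "scene" or "side" or "wrist"; returns the picture (480x640x3 uint8, blue, green, red); there is no depth.
- manip.calibration(name): a dict with "fx", "fy", "cx", "cy" (pixels), "k1" (the pictures are not rectified: a ray, as slopes to the right and down, at radius r is drawn at 1 + k1 r^2 times it, then the intrinsics apply), "camera_from_world" (4x4, takes a point from world to camera coordinates). Camera axes: x right, y up, looking along -z (the intrinsics and any distortion apply to the point x, -y, -z); pixel columns grow to the right and rows downward; lengths in m; the calibration is good to about 2 mm. A picture is of the moment at which its call begins: read the wrist's pose just before it. calibration takes no time and is no camera call; for the wrist camera it gives the pose at the moment of the call.
- manip.sign_off(): hands the job in, once; it reports no verdict.
The state is a dict: "clock": time; "qpos": joint angles; "qd": joint speeds; "effort": joint torques, N m; "position": TCP position; "ee_rot": TCP orientation; "contact_force": force on the tool from outside, world axes, zero at the start; "moment": the same for the moment, N m; "width": finger opening in m.
Only numpy, scipy, OpenCV 4.12 (cv2) and the standard library are available. Lean on these libraries where they do the work, as an engineer would, in place of code of your own. Each camera call takes 0.05 s, during which the arm holds its last target.

## Working session

There is one attempt and no reset: what is moved stays moved. The work goes in short steps, Python scripts to look and compute and a tool call to move; the robot and the scene stay as the last step left them, time stands still between calls to the robot, and variables do not carry over. Pictures are saved under pics/ and viewed, and the job is handed in when it is done.

Besides the shell and the picture viewer there is one more tool, called after "Emit:" as name(argument=value, ...) on one line, values as JSON. send_rows: Moves the arm, as the interface text tells. Scaled input: -1 to 1 covers 40 cm each way for a shift and 0.08 rad each way for a turn. Its arguments: {"type":"object","properties":{"delta_pos":{"type":"array","items":{"type":"array","items":{"type":"number"}}},"angular":{"type":"array","items":{"type":"array","items":{"type":"number"}}},"hand":{"type":"number"},"squeeze":{"type":"number"}},"required":["delta_pos","angular"]}

```bash
ls; mkdir -p pics
python3 - <<'E'
from rig import manip
import cv2
print(manip.get_state())
for n in ["scene","side","wrist"]:
    c=manip.calibration(n); print(n,c)
    cv2.imwrite(f"pics/{n}0.png",manip.get_image(n))
E
```

```text
pics
{'clock': 0.0, 'qpos': array([-1.20992882e-01,  2.76614015e-01,  1.50617289e+00,  7.67219764e-06,
        1.36070429e+00, -1.21021558e-01]), 'qd': array([ 0.00056149,  0.0008384 ,  0.00116875,  0.00204862, -0.00282741,
       -0.00036468]), 'effort': array([ 6.20495921e-04, -4.16768074e+01, -2.45808578e+01, -1.52056768e-04,
        1.11346930e-02,  1.69860516e-05]), 'position': array([5.74487411e-01, 6.36392044e-05, 2.49413001e-01]), 'ee_rot': array([-1.18311834e-04,  9.99999549e-01,  1.35339917e-05, -9.41874718e-04]), 'contact_force': array([-0.13616939,  0.17265173,  0.3107725 ]), 'moment': array([-0.02573058, -0.03349518,  0.03906904]), 'width': 0.0855142282490977}
scene {'fx': 471.18139847433304, 'fy': 471.18139847433304, 'cx': 322.47606862185813, 'cy': 238.41618800182408, 'k1': -0.05761071764811675, 'camera_from_world': array([[-0.19969091,  0.97982375, -0.00830421,  0.16199815],
       [-0.83585938, -0.16591574,  0.52326959,  0.46854322],
       [ 0.51133418,  0.11143333,  0.85212674, -1.18266076],
       [ 0.        ,  0.        ,  0.        ,  1.        ]])}
side {'fx': 
[... 191 characters left out ...]
-0.59754805],
       [-0.00339411,  0.74371965,  0.66848303, -0.00503841],
       [-0.01164221, -0.66847096,  0.74364711, -1.01095945],
       [ 0.        ,  0.        ,  0.        ,  1.        ]])}
wrist {'fx': 395.35198376831056, 'fy': 395.35198376831056, 'cx': 314.11742646015267, 'cy': 242.47190585729194, 'k1': -0.06535279718212411, 'camera_from_world': array([[ 9.99998835e-01,  1.03267017e-03, -1.12389900e-03,
        -5.73785863e-01],
       [-1.30906151e-03,  9.58923105e-01, -2.83663119e-01,
         3.68715924e-02],
       [ 7.84802279e-04,  2.83664260e-01,  9.58923340e-01,
        -3.78097405e-01],
       [ 0.00000000e+00,  0.00000000e+00,  0.00000000e+00,
         1.00000000e+00]])}
```

View pics/scene0.png

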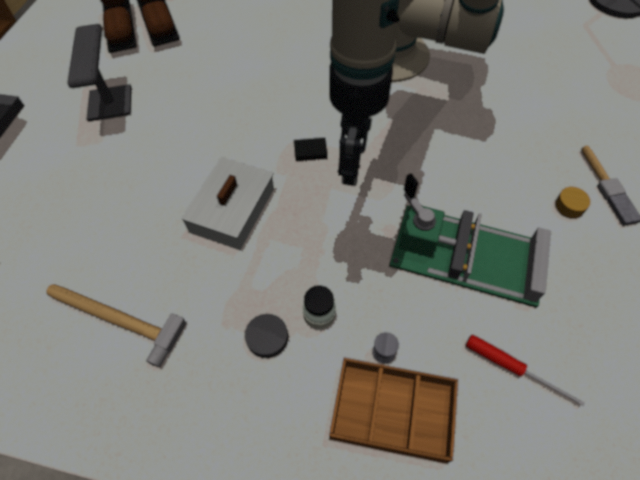

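View pics/side0.png

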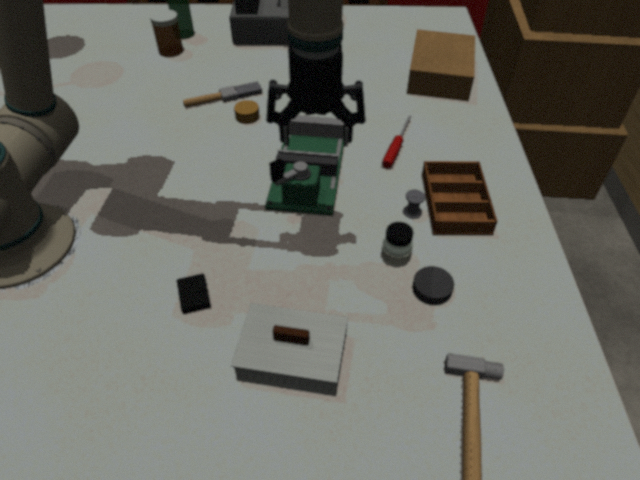

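View pics/wrist0.png

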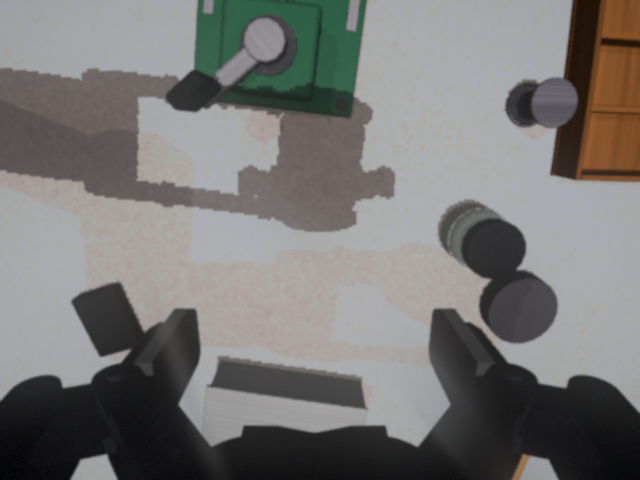

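```bash
cat > h.py <<'E'
from rig import manip
import numpy as np, cv2
from scipy.spatial.transform import Rotation as R
def unproj(c,px,z):
    u=np.atleast_2d(np.array(px,float))
    K=np.array([[c['fx'],0,c['cx']],[0,c['fy'],c['cy']],[0,0,1]])
    p=cv2.undistortPoints(u[:,None],K,np.array([c['k1'],0,0,0,0.]))[:,0]
    M=c['camera_from_world'];Rm=M[:3,:3];o=-Rm.T@M[:3,3]
    d=np.c_[p[:,0],-p[:,1],-np.ones(len(p))]@Rm
    return o+d*((np.atleast_1d(z)-o[2])/d[:,2])[:,None]
def proj(c,P):
    P=np.atleast_2d(np.array(P,float));M=c['camera_from_world']
    q=P@M[:3,:3].T+M[:3,3]; s=np.c_[q[:,0]/-q[:,2],-q[:,1]/-q[:,2]]
    s=s*(1+c['k1']*(s**2).sum(1))[:,None]
    return s*[c['fx'],c['fy']]+[c['cx'],c['cy']]
def crop(name,im,x0,y0,w,h,s):
    a=cv2.resize(im[y0:y0+h,x0:x0+w],None,fx=s,fy=s,interpolation=cv2.INTER_CUBIC)
    cv2.imwrite(name,a)
def bright(im,g=0.6): return (255*(im/255.)**g).astype('uint8')
def st():
    s=manip.get_state();print(round(s['clock'],2),s['position'].round(4),s['ee_rot'].round(4),s['contact_force'].round(1),round(s['width'],4)); return s
E
python3 - <<'E'
from h import *
a=cv2.imread('pics/scene0.png');b=cv2.imread('pics/side0.png')
crop('pics/s_tin.png',a,170,140,130,110,6);crop('pics/s_press.png',a,380,160,180,150,4)
crop('pics/d_tin.png',b,220,290,140,110,5);crop('pics/d_press.png',b,250,90,110,130,4)
for n in ['wrist']:
    M=manip.calibration(n)['camera_from_world'];print(-M[:3,:3].T@M[:3,3])
E
```

```text
[0.57417486 0.07248275 0.37249239]
```

View pics/s_tin.png

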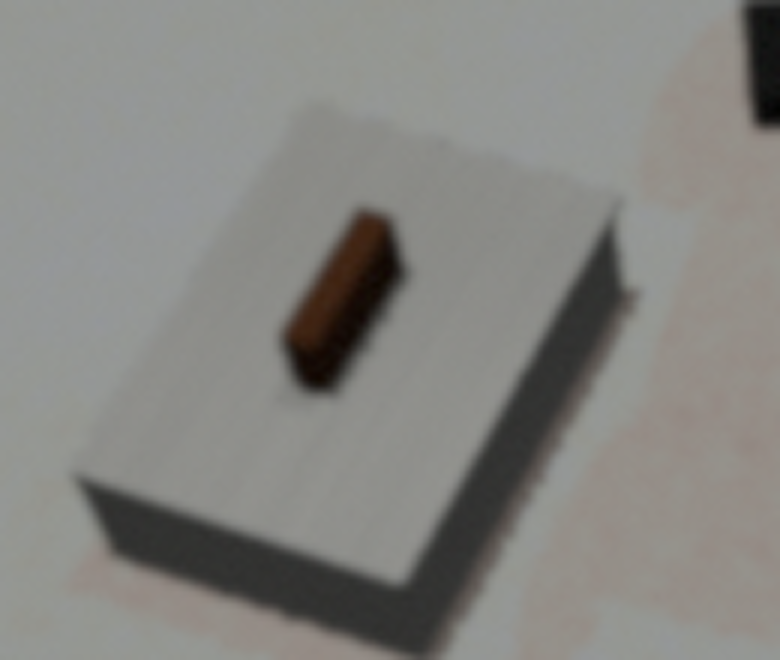

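View pics/d_tin.png

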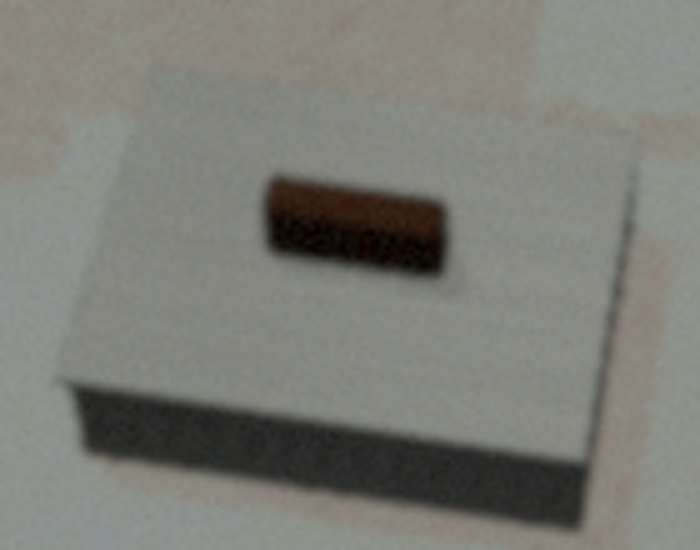

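View pics/s_press.png

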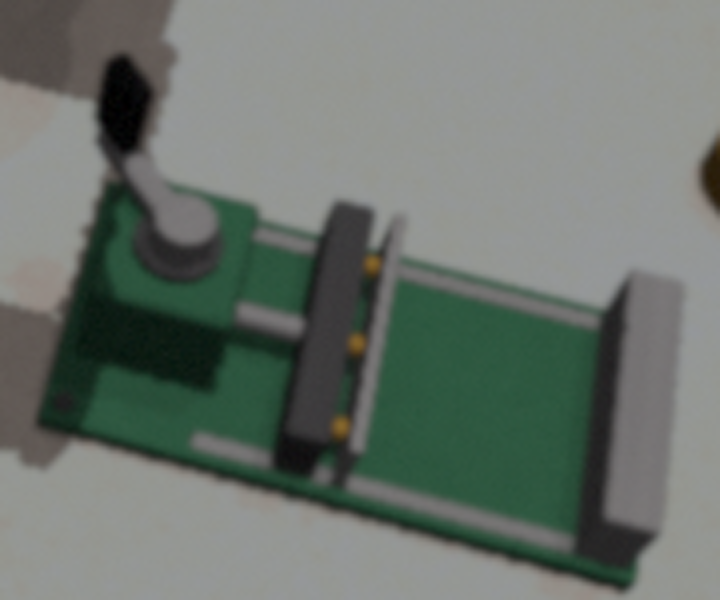

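Run:
```python
from h import *
c=manip.calibration('scene');d=manip.calibration('side')
def s(n,P):
    P=np.array(P); print(n,P.round(3).tolist(),P.mean(0).round(4)); return P
A=unproj(c,np.array([[76,475],[405,588],[617,203],[310,102]])/6+[170,140],.05);s('lid scene',A)
B=unproj(d,np.array([[62,380],[585,462],[637,135],[152,70]])/5+[220,290],.05);s('lid side',B)
for P in (A,B): 
  print([np.linalg.norm(P[i]-P[(i+1)%4]).round(4) for i in range(4)])
  for i in (0,1,2,3):
    v=P[(i+1)%4]-P[i]; print(np.degrees(np.arctan2(v[1],v[0])).round(2),end=' ')
bt=s('bar top scene',unproj(c,np.array([[362,212],[390,222],[287,333],[312,350]])/6+[170,140],.078))
bt=s('bar top side',unproj(d,np.array([[272,182],[445,203],[445,235],[272,215]])/5+[220,290],.078))
s('fixed jaw top',unproj(c,np.array([[632,275],[683,290],[658,530],[605,515]])/4+[380,160],.052))
s('hub z86',unproj(c,np.array([[185,220]])/4+[380,160],.086))
s('grip z130',unproj(c,np.array([[122,65]])/4+[380,160],.13))
s('face top z49',unproj(c,np.array([[400,218],[355,460]])/4+[380,160],.049))
s('pot',unproj(c,[[319,297]],.07));s('pot',unproj(d,[[399,232]],.07))
```

```text
lid scene [[0.61, -0.303, 0.05], [0.629, -0.192, 0.05], [0.475, -0.167, 0.05], [0.452, -0.279, 0.05]] [ 0.5413 -0.2351  0.05  ]
lid side [[0.452, -0.284, 0.05], [0.607, -0.31, 0.05], [0.626, -0.196, 0.05], [0.468, -0.171, 0.05]] [ 0.5382 -0.2405  0.05  ]
[np.float64(0.1132), np.float64(0.1564), np.float64(0.1143), np.float64(0.1595)]
80.17 170.91 -101.33 -8.71 [np.float64(0.1578), np.float64(0.1156), np.float64(0.1595), np.float64(0.1139)]
-9.64 80.83 171.01 -98.28 bar top scene [[0.515, -0.236, 0.078], [0.517, -0.226, 0.078], [0.564, -0.244, 0.078], [0.569, -0.235, 0.078]] [ 0.5413 -0.2351  0.078 ]
bar top side [[0.513, -0.232, 0.078], [0.565, -0.24, 0.078], [0.566, -0.251, 0.078], [0.514, -0.244, 0.078]] [ 0.5394 -0.2418  0.078 ]
fixed jaw top [[0.505, 0.336, 0.052], [0.509, 0.359, 0.052], [0.633, 0.343, 0.052], [0.63, 0.321, 0.052]] [0.5695 0.3397 0.052 ]
hub z86 [[0.54, 0.13, 0.086]] [0.5398 0.13   0.086 ]
grip z130 [[0.496, 0.091, 0.13]] [0.4958 0.0914 0.13  ]
face top z49 [[0.492, 0.232, 0.049], [0.623, 0.216, 0.049]] [0.5576 0.2242 0.049 ]
pot [[0.722, -0.023, 0.07]] [ 0.7217 -0.0234  0.07  ]
pot [[0.722, -0.028, 0.07]] [ 0.722  -0.0281  0.07  ]
```

View pics/d_press.png

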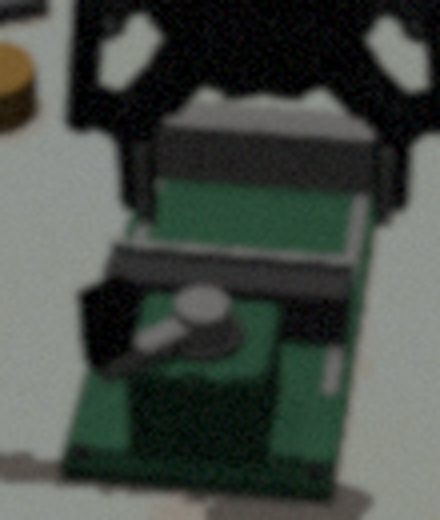

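```bash
cat >> h.py <<'E'
CMD='cmd.npy'
def plan(pos,yaw,n=None,start=None,vmax=.036,level=True):
    """rows to go from measured pose to pos, yaw (tool down)."""
    s=manip.get_state()
    p=s['position'].copy();q=s['ee_rot'];r=R.from_quat([q[1],q[2],q[3],q[0]])
    T=R.from_euler('z',yaw)*R.from_euler('x',np.pi)
    pos=np.array(pos,float)
    rv=(r.inv()*T).as_rotvec()
    m=max(np.ceil(np.linalg.norm(pos-p)/vmax),np.ceil(np.linalg.norm(rv)/.078),1)
    n=int(max(m,n or 1)); p0=p.copy()
    D=[];A=[]
    for i in range(n):
        rem=n-i
        a=((r.inv()*T).as_rotvec()/rem/.08).round(3)
        d=(r.inv().apply(pos-p)/rem/.4).round(4)
        D.append(d.tolist());A.append(a.tolist())
        p=p+r.apply(d*.4); r=r*R.from_rotvec(a*.08)
    print('n',n,'from',p0.round(4))
    for k in range(0,n,5):
        print('D',str(D[k:k+5]).replace(' ','').replace('-0.0,','0,').replace('0.0,','0,'));print('A',str(A[k:k+5]).replace(' ','').replace('-0.0,','0,').replace('0.0,','0,'))
E
python3 - <<'E'
from h import *
c=manip.calibration('scene')
print(unproj(c,[[295,142],[325,140],[327,158],[296,160]],.0))
plan([.540,-.238,.20],1.4085)
E
```

```text
[[ 3.39842528e-01 -1.57319833e-01 -1.11022302e-16]
 [ 3.21521431e-01 -9.41686463e-02  0.00000000e+00]
 [ 3.71538308e-01 -7.97824317e-02  1.11022302e-16]
 [ 3.89665168e-01 -1.43334054e-01  0.00000000e+00]]
n 19 from [5.747e-01 1.000e-04 2.497e-01]
D [[-0.0046,0.0313,0.0065],[-0.0069,0.0309,0.0065],[-0.0091,0.0303,0.0065],[-0.0114,0.0295,0.0065],[-0.0135,0.0286,0.0066]]
A [[-0.001,0.001,-0.927],[-0.001,0.001,-0.927],[-0.001,0.001,-0.927],[-0.001,0.001,-0.927],[-0.001,0.001,-0.927]]
D [[-0.0156,0.0276,0.0066],[-0.0176,0.0263,0.0065],[-0.0195,0.0249,0.0065],[-0.0213,0.0234,0.0066],[-0.023,0.0218,0.0065]]
A [[-0.001,0.001,-0.927],[0,0.001,-0.926],[-0.001,0.001,-0.927],[0,0.001,-0.926],[0,0,-0.927]]
D [[-0.0245,0.02,0.0066],[-0.0259,0.0182,0.0065],[-0.0272,0.0162,0.0066],[-0.0283,0.0141,0.0065],[-0.0293,0.012,0.0066]]
A [[-0.001,0,-0.926],[-0.001,0.001,-0.927],[0,0.001,-0.926],[0,0,-0.927],[-0.001,0,-0.926]]
D [[-0.0301,0.0098,0.0065],[-0.0308,0.0076,0.0066],[-0.0312,0.0052,0.0065],[-0.0315,0.0029,0.0066]]
A [[0,0.001,-0.927],[-0.001,0,-0.926],[0,0.001,-0.927],[-0.001,0,-0.926]]
```

Emit:
send_rows(delta_pos=[[-0.005,0.031,0.0065],[-0.007,0.031,0.0065],[-0.009,0.03,0.0065],[-0.011,0.03,0.0065],[-0.0135,0.029,0.0065]], angular=[[0,0,-0.927],[0,0,-0.927],[0,0,-0.927],[0,0,-0.927],[0,0,-0.927]], hand=50)

```text
clock: 0.57
position: [0.5656, -0.0632, 0.2369]
ee_rot: [-0.0, 0.983, 0.186, -0.0]
contact_force: [-0.2, -0.3, 0.7]
width: 0.05
```

Emit:
send_rows(delta_pos=[[-0.0155,0.0275,0.0065],[-0.0175,0.0265,0.0065],[-0.0195,0.025,0.0065],[-0.0215,0.0235,0.0065],[-0.023,0.022,0.0065]], angular=[[0,0,-0.927],[0,0,-0.927],[0,0,-0.927],[0,0,-0.927],[0,0,-0.927]])

```text
clock: 0.98
position: [0.5566, -0.1261, 0.2238]
ee_rot: [-0.0, 0.931, 0.364, -0.0]
contact_force: [0.1, -0.4, 0.0]
width: 0.05
```

Emit:
send_rows(delta_pos=[[-0.0245,0.02,0.0065],[-0.026,0.018,0.0065],[-0.027,0.016,0.0065],[-0.0285,0.014,0.0065],[-0.0295,0.012,0.0065]], angular=[[0,0,-0.927],[0,0,-0.927],[0,0,-0.927],[0,0,-0.927],[0,0,-0.927]])

```text
clock: 1.4
position: [0.5473, -0.1887, 0.2108]
ee_rot: [-0.0, 0.848, 0.53, -0.0]
contact_force: [0.2, 0.0, 0.2]
width: 0.0501
```

Emit:
send_rows(delta_pos=[[-0.03,0.01,0.0065],[-0.031,0.0075,0.0065],[-0.031,0.005,0.0065],[-0.0315,0.003,0.0065],[0,0,0]], angular=[[0,0,-0.927],[0,0,-0.927],[0,0,-0.927],[0,0,-0.927],[0,0,0]])

```text
clock: 1.82
position: [0.5398, -0.2402, 0.2]
ee_rot: [-0.0, 0.762, 0.647, -0.001]
contact_force: [-0.7, 0.6, 0.1]
width: 0.0499
```

Run:
```python
from h import *
st();c=manip.calibration('wrist');im=manip.get_image('wrist');cv2.imwrite('pics/w1.png',bright(im))
import pickle;pickle.dump(c,open('w1.pkl','wb'))
```

```text
1.82 [ 0.5398 -0.2402  0.2   ] [-2.000e-04  7.621e-01  6.474e-01 -7.000e-04] [-0.7  0.6  0.1] 0.0499
```

View pics/w1.png

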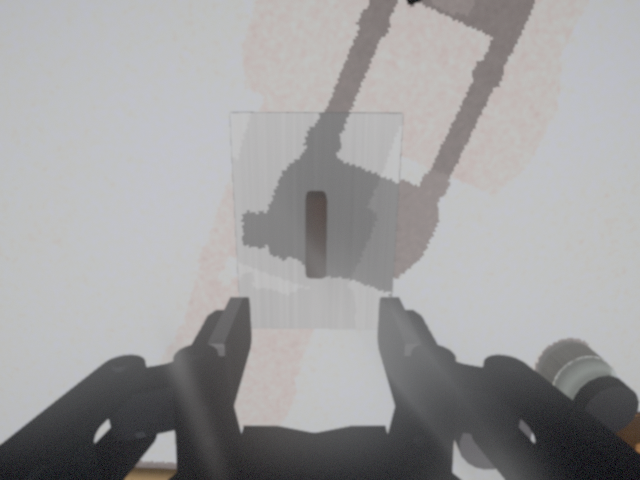

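Run:
```python
from h import *
import pickle;c=pickle.load(open('w1.pkl','rb'))
P=unproj(c,[[231,112],[403,112],[391,329],[238,328]],.05);print(P.round(4),P.mean(0))
for i in range(4):
  v=P[(i+1)%4]-P[i];print(np.linalg.norm(v),np.degrees(np.arctan2(v[1],v[0])))
B=unproj(c,[[306,192],[327,192]],.078);print(B)
B=unproj(c,[[305,278],[328,278]],.078);print(B)
```

```text
[[ 0.4498 -0.2812  0.05  ]
 [ 0.4681 -0.1688  0.05  ]
 [ 0.626  -0.1938  0.05  ]
 [ 0.6062 -0.3105  0.05  ]] [ 0.53754724 -0.23857864  0.05      ]
0.11388655768870388 80.7680352168905
0.1599159046182954 -9.013868322046307
0.11839341853305889 -99.64801488399405
0.15910273091385535 169.36522740021843
[[ 0.50623453 -0.23971193  0.078     ]
 [ 0.50833476 -0.22679638  0.078     ]]
[[ 0.56271384 -0.24991688  0.078     ]
 [ 0.56516484 -0.23484518  0.078     ]]
```

Emit:
send_rows(delta_pos=[[0.003,-0.005,0.08],[0,0,0.08],[0,0,0.08],[0,0,0.05],[0,0,0.0275]], angular=[[0,0,0],[0,0,0],[0,0,0],[0,0,0],[0,0,0]])

```text
clock: 2.28
position: [0.537, -0.2348, 0.0711]
ee_rot: [-0.003, 0.762, 0.647, -0.001]
contact_force: [0.5, -0.3, -0.2]
width: 0.0498
```

Emit:
send_rows(delta_pos=[[0,0,0],[0,0,0],[0,0,0],[0,0,0],[0,0,0]], angular=[[0,0,0],[0,0,0],[0,0,0],[0,0,0],[0,0,0]], hand=0, squeeze=60)

```text
clock: 2.7
position: [0.5398, -0.2372, 0.0757]
ee_rot: [0.002, 0.762, 0.648, 0.001]
contact_force: [1.3, 0.9, 3.3]
width: 0.0123
```

Emit:
send_rows(delta_pos=[[0,0,-0.01],[0,0,-0.025],[0,0,-0.05],[0,0,-0.05],[0,0,-0.05]], angular=[[0,0,0],[0,0,0],[0,0,0],[0,0,0],[0,0,0]])

```text
clock: 3.12
position: [0.5383, -0.2367, 0.1493]
ee_rot: [-0.0, 0.762, 0.648, -0.0]
contact_force: [1.0, -0.1, -2.8]
width: 0.013
```

Run:
```python
from h import *
st();im=manip.get_image('side');cv2.imwrite('pics/sd2.png',bright(im))
plan([.55,-.05,.15],1.43)
```

```text
3.12 [ 0.5383 -0.2367  0.1493] [-1.000e-04  7.620e-01  6.476e-01 -1.000e-04] [ 1.  -0.1 -2.8] 0.013
n 6 from [ 0.5407 -0.238   0.1538]
D [[0.0779,-0.0088,0.0013],[0.078,-0.0085,0.0013],[0.078,-0.0082,0.0014],[0.078,-0.008,0.0014],[0.078,-0.0077,0.0015]]
A [[0.016,0.006,-0.044],[0.015,0.006,-0.044],[0.016,0.006,-0.044],[0.015,0.006,-0.044],[0.016,0.007,-0.043]]
D [[0.0781,-0.0074,0.0015]]
A [[0.015,0.006,-0.044]]
```

View pics/sd2.png

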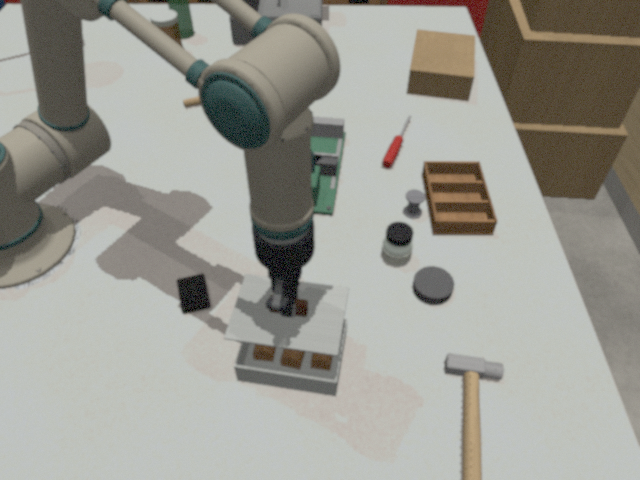

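Emit:
send_rows(delta_pos=[[0.04,-0.008,0],[0.075,-0.008,0],[0.08,-0.008,0],[0.08,-0.008,0],[0.08,-0.008,0]], angular=[[0,0,0],[0,0,0],[0,0,0],[0,0,0],[0,0,0]])

```text
clock: 3.58
position: [0.5445, -0.092, 0.1471]
ee_rot: [-0.001, 0.762, 0.647, -0.0]
contact_force: [-0.6, 0.2, -2.4]
width: 0.0127
```

Emit:
send_rows(delta_pos=[[0.08,-0.008,0],[0.04,0,0.04],[0,0,0.07],[0,0,0.07],[0,0,0.04]], angular=[[0,0,0],[0,0,0],[0,0,0],[0,0,0],[0,0,0]])

```text
clock: 4.0
position: [0.5476, -0.0443, 0.057]
ee_rot: [-0.002, 0.761, 0.648, -0.001]
contact_force: [-0.2, 0.6, -2.9]
width: 0.0127
```

Run:
```python
from h import *
st();im=manip.get_image('side');cv2.imwrite('pics/sd3.png',bright(im))
```

```text
4.0 [ 0.5476 -0.0443  0.057 ] [-0.0021  0.7615  0.6482 -0.0015] [-0.2  0.6 -2.9] 0.0127
```

View pics/sd3.png

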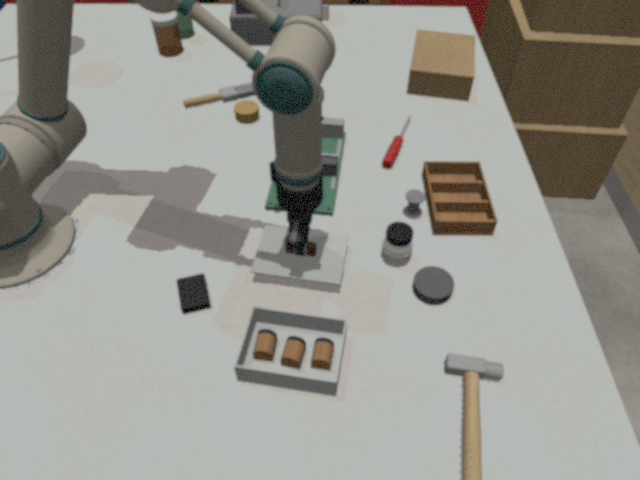

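Emit:
send_rows(delta_pos=[[0,0,0.03],[0,0,0.015],[0,0,0.005],[0,0,0.005],[0,0,0.003]], angular=[[0,0,0],[0,0,0],[0,0,0],[0,0,0],[0,0,0]])

```text
clock: 4.47
position: [0.5506, -0.0462, 0.0372]
ee_rot: [0.0, 0.762, 0.648, 0.0]
contact_force: [0.3, 0.1, -2.2]
width: 0.0128
```

Emit:
send_rows(delta_pos=[[0,0,0.002],[0,0,0.003],[0,0,0.002],[0,0,0],[0,0,0]], angular=[[0,0,0],[0,0,0],[0,0,0],[0,0,0],[0,0,0]])

```text
clock: 4.88
position: [0.5507, -0.0463, 0.0357]
ee_rot: [0.001, 0.762, 0.648, 0.001]
contact_force: [-2.0, 0.3, 7.2]
width: 0.0127
```

Emit:
send_rows(delta_pos=[[0,0,0],[0,0,0],[0,0,0],[0,0,-0.02],[0,0,-0.06]], angular=[[0,0,0],[0,0,0],[0,0,0],[0,0,0],[0,0,0]], hand=60)

```text
clock: 5.3
position: [0.5478, -0.0457, 0.0637]
ee_rot: [-0.003, 0.762, 0.648, -0.002]
contact_force: [-0.1, 1.1, -0.6]
width: 0.0597
```

Emit:
send_rows(delta_pos=[[0,0,-0.08],[0,0,-0.1],[0,0,-0.1],[0,0,-0.06],[0,0,0]], angular=[[0,0,0],[0,0,0],[0,0,0],[0,0,0],[0,0,0]])

```text
clock: 5.72
position: [0.5539, -0.0469, 0.2089]
ee_rot: [0.005, 0.762, 0.648, 0.004]
contact_force: [0.3, -0.0, 0.6]
width: 0.0601
```

Run:
```python
from h import *
st();plan([.565,-.235,.21],1.405)
im=manip.get_image('scene');cv2.imwrite('pics/sc4.png',bright(im))
```

```text
5.72 [ 0.5539 -0.0469  0.2089] [0.0052 0.7619 0.6477 0.004 ] [ 0.3 -0.   0.6] 0.0601
n 6 from [ 0.5539 -0.0469  0.2089]
D [[-0.0766,0.0172,-0.0002],[-0.0766,0.0173,-0.0002],[-0.0766,0.0173,-0.0003],[-0.0766,0.0174,-0.0003],[-0.0766,0.0174,-0.0004]]
A [[0.027,0.001,0.009],[0.028,0.001,0.009],[0.027,0.001,0.008],[0.028,0.001,0.009],[0.027,0.002,0.008]]
D [[-0.0766,0.0174,-0.0004]]
A [[0.028,0.001,0.009]]
```

View pics/sc4.png

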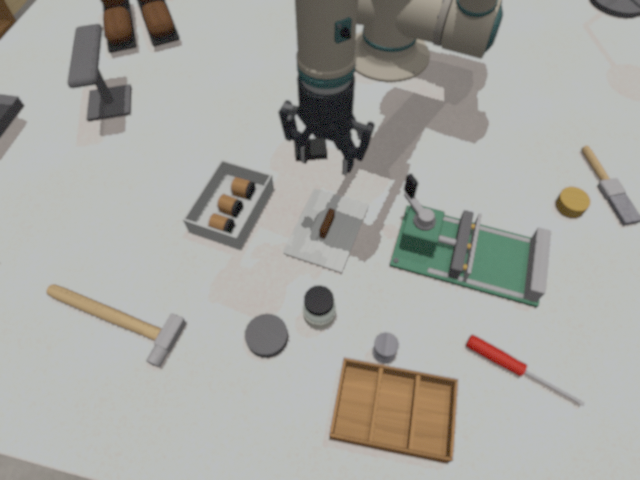

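Emit:
send_rows(delta_pos=[[-0.0766,0.017,0],[-0.0766,0.017,0],[-0.0766,0.017,0],[-0.0766,0.017,0],[-0.0766,0.017,0]], angular=[[0,0,0],[0,0,0],[0,0,0],[0,0,0],[0,0,0]])

```text
clock: 6.18
position: [0.5582, -0.2038, 0.2004]
ee_rot: [-0.001, 0.762, 0.648, -0.001]
contact_force: [0.3, 0.5, -0.2]
width: 0.0599
```

Emit:
send_rows(delta_pos=[[-0.07,0.017,0],[0,0,0],[0,0,0],[0,0,0]], angular=[[0,0,0],[0,0,0],[0,0,0],[0,0,0]])

```text
clock: 6.52
position: [0.5605, -0.2308, 0.2006]
ee_rot: [-0.002, 0.762, 0.647, -0.0]
contact_force: [0.3, 0.7, 0.4]
width: 0.0599
```

Run:
```python
from h import *
st();c=manip.calibration('wrist');im=manip.get_image('wrist');cv2.imwrite('pics/w5.png',bright(im))
import pickle;pickle.dump(c,open('w5.pkl','wb'))
crop('pics/w5c.png',bright(im),200,80,240,180,3.3)
```

```text
6.52 [ 0.5605 -0.2308  0.2006] [-1.700e-03  7.621e-01  6.475e-01 -2.000e-04] [0.3 0.7 0.4] 0.0599
```

View pics/w5.png

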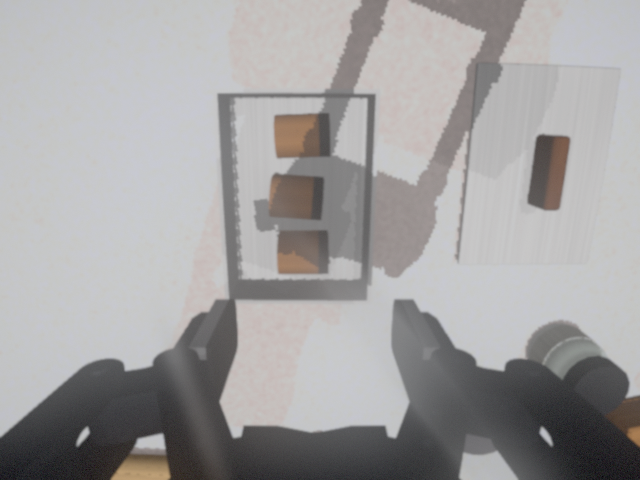

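View pics/w5c.png

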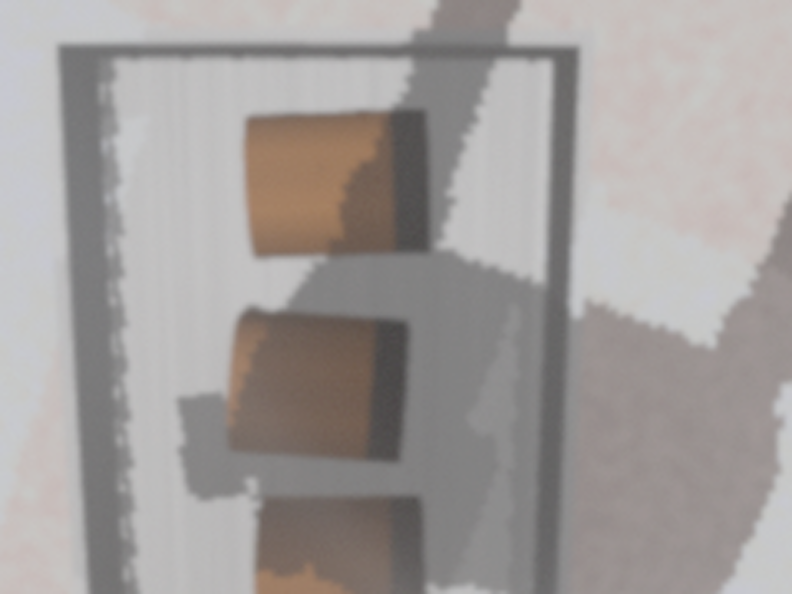

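```bash
cat >> h.py <<'E'
from scipy.optimize import least_squares
def heel_pts(x,y,yaw,z0):
    t=np.linspace(0,np.pi,25);prof=np.vstack([np.c_[16*np.cos(t),16+16*np.sin(t)],[[-16,0],[16,0]]])/1000
    P=[]
    for xx in (-.02,.02): P.append(np.c_[np.full(len(prof),xx),prof])
    P=np.vstack(P);c,s=np.cos(yaw),np.sin(yaw)
    return np.c_[x+c*P[:,0]-s*P[:,1],y+s*P[:,0]+c*P[:,1],z0+P[:,2]]
TH=np.linspace(0,2*np.pi,24,endpoint=False);DIR=np.c_[np.cos(TH),np.sin(TH)]
def fit_heel(c,poly,z0,yaw0):
    poly=np.array(poly,float);obs=(poly@DIR.T).max(0)
    g=unproj(c,poly.mean(0),z0+.02)[0]
    f=lambda p:(proj(c,heel_pts(p[0],p[1],p[2],z0))@DIR.T).max(0)-obs
    r=least_squares(f,[g[0],g[1],yaw0],x_scale=[.01,.01,.1]);return r.x,np.sqrt((r.fun**2).mean())
E
python3 - <<'E'
from h import *
import pickle;c=pickle.load(open('w5.pkl','rb'))
o=np.array([200,80])
H={'A':np.array([[246,118],[427,110],[430,250],[256,256]])/3.3+o,'B':np.array([[240,310],[408,322],[400,461],[228,450]])/3.3+o,
'C':np.array([[277,231],[327,231],[328,274],[279,274]])}
for k,v in H.items():
    r,e=fit_heel(c,v,.003,1.41);print(k,r.round(4),np.degrees(r[2]).round(1),e)
P=unproj(c,[[219,94],[376,95],[366,300],[231,299]],.046);print(P.round(4),P.mean(0))
for i in range(4):
  v=P[(i+1)%4]-P[i];print(np.linalg.norm(v),np.degrees(np.arctan2(v[1],v[0])))
E
```

```text
A [ 0.4939 -0.2277  1.4377] 82.4 0.6406163537627592
B [ 0.5396 -0.2406  1.3419] 76.9 0.36656516552115737
C [ 0.5856 -0.2436  1.4089] 80.7 0.7501580146144858
[[ 0.4574 -0.2777  0.046 ]
 [ 0.475  -0.1745  0.046 ]
 [ 0.6212 -0.1998  0.046 ]
 [ 0.6038 -0.3019  0.046 ]] [ 0.53935026 -0.23848216  0.046     ]
0.10468364078747405 80.30232600536145
0.14841019484297086 -9.802033161962653
0.10354406829729147 -99.70719743883365
0.14839528399752885 170.63795058711094
```

Run:
```python
from h import *
st();plan([.494,-.228,.08],1.42)
```

```text
6.57 [ 0.5607 -0.2303  0.201 ] [-1.300e-03  7.618e-01  6.478e-01 -1.000e-04] [-0.4 -0.3 -0.3] 0.0601
n 4 from [ 0.5607 -0.2303  0.201 ]
D [[-0.0054,-0.0412,0.0757],[-0.0052,-0.0413,0.0757],[-0.0051,-0.0413,0.0756],[-0.005,-0.0413,0.0756]]
A [[-0.007,-0.005,-0.033],[-0.007,-0.005,-0.033],[-0.007,-0.005,-0.033],[-0.006,-0.004,-0.034]]
```

Emit:
send_rows(delta_pos=[[-0.005,-0.041,0.06],[-0.005,-0.041,0.0757],[-0.005,-0.041,0.0757],[-0.005,-0.041,0.065],[0,0,0.025]], angular=[[0,0,-0.03],[0,0,-0.03],[0,0,-0.03],[0,0,-0.03],[0,0,0]], hand=56)

```text
clock: 6.98
position: [0.4895, -0.225, 0.0778]
ee_rot: [-0.005, 0.758, 0.652, -0.002]
contact_force: [-0.6, 0.9, -0.8]
width: 0.0562
```

Emit:
send_rows(delta_pos=[[0,0,0],[0,0,0],[0,0,0.0]], angular=[[0,0,0],[0,0,0],[0,0,0]])

```text
clock: 7.23
position: [0.498, -0.2298, 0.0831]
ee_rot: [0.002, 0.759, 0.652, 0.001]
contact_force: [0.3, -0.6, -0.6]
width: 0.0561
```

Run:
```python
from h import *
st();plan([.494,-.228,.025],1.42,n=4)
im=manip.get_image('wrist');cv2.imwrite('pics/w6.png',bright(im))
```

```text
7.23 [ 0.498  -0.2298  0.0831] [0.0023 0.7585 0.6516 0.0009] [ 0.3 -0.6 -0.6] 0.0561
n 4 from [ 0.498  -0.2298  0.0831]
D [[0.0008,-0.0028,0.0363],[0.0008,-0.0028,0.0363],[0.0008,-0.0027,0.0363],[0.0008,-0.0027,0.0363]]
A [[0.014,0.005,-0.002],[0.014,0.005,-0.002],[0.015,0.005,-0.001],[0.014,0.005,-0.002]]
```

View pics/w6.png

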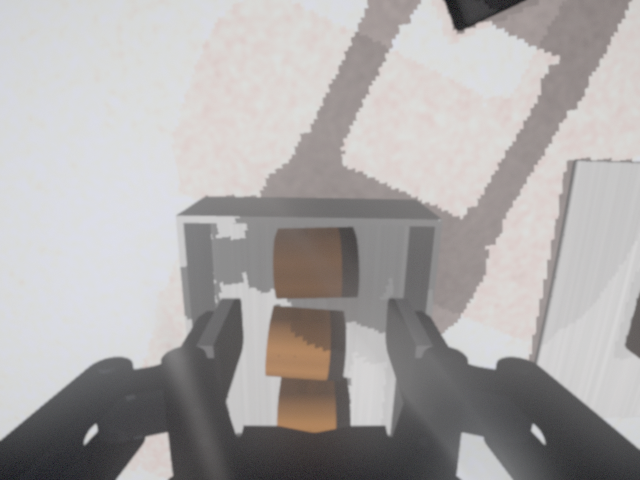

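Emit:
send_rows(delta_pos=[[0,0,0.03],[0,0,0.035],[0,0,0.035],[0,0,0.02],[0,0,0.012]], angular=[[0,0,0],[0,0,0],[0,0,0],[0,0,0],[0,0,0]])

```text
clock: 7.7
position: [0.4962, -0.2294, 0.0286]
ee_rot: [0.001, 0.759, 0.651, 0.0]
contact_force: [0.2, 0.5, 0.2]
width: 0.0554
```

Emit:
send_rows(delta_pos=[[0,0,0.004],[0,0,0],[0,0,0],[0,0,0]], angular=[[0,0,0],[0,0,0],[0,0,0],[0,0,0]])

```text
clock: 8.03
position: [0.4959, -0.2295, 0.0277]
ee_rot: [0.001, 0.759, 0.651, 0.0]
contact_force: [-1.1, 0.1, -0.9]
width: 0.0557
```

Emit:
send_rows(delta_pos=[[0,-0.004,0.007],[0,0,0],[0,0,0]], angular=[[0,0,0],[0,0,0],[0,0,0]])

```text
clock: 8.28
position: [0.4936, -0.2288, 0.0242]
ee_rot: [-0.0, 0.759, 0.651, 0.0]
contact_force: [-0.7, -0.2, 0.4]
width: 0.0561
```

Emit:
send_rows(delta_pos=[[0,0,0],[0,0,0],[0,0,0],[0,0,0],[0,0,0]], angular=[[0,0,0],[0,0,0],[0,0,0],[0,0,0],[0,0,0]], hand=20, squeeze=50)

```text
clock: 8.7
position: [0.4941, -0.2291, 0.0245]
ee_rot: [0.0, 0.759, 0.651, 0.0]
contact_force: [0.6, -0.0, 4.0]
width: 0.0392
```

Emit:
send_rows(delta_pos=[[0,0,-0.02],[0,0,-0.06],[0,0,-0.09],[0,0,-0.09],[0,0,-0.09]], angular=[[0,0,0],[0,0,0],[0,0,0],[0,0,0],[0,0,0]])

```text
clock: 9.12
position: [0.493, -0.2284, 0.1655]
ee_rot: [-0.001, 0.759, 0.651, -0.0]
contact_force: [0.5, -1.3, -0.9]
width: 0.0393
```

Run:
```python
from h import *
st();plan([.56,.21,.20],1.4486)
```

```text
9.12 [ 0.493  -0.2284  0.1655] [-8.000e-04  7.588e-01  6.513e-01 -2.000e-04] [ 0.5 -1.3 -0.9] 0.0393
n 13 from [ 0.493  -0.2284  0.1655]
D [[0.0853,-0.0001,-0.0066],[0.0853,0.0001,-0.0066],[0.0853,0.0003,-0.0066],[0.0853,0.0005,-0.0066],[0.0853,0.0008,-0.0066]]
A [[-0.001,-0.001,-0.029],[-0.001,-0.001,-0.029],[-0.001,-0.001,-0.029],[-0.001,-0.001,-0.029],[-0.002,-0.001,-0.029]]
D [[0.0853,0.0009,-0.0066],[0.0853,0.0012,-0.0066],[0.0853,0.0013,-0.0066],[0.0853,0.0015,-0.0066],[0.0852,0.0018,-0.0066]]
A [[-0.001,0,-0.029],[-0.002,-0.001,-0.029],[-0.001,0,-0.029],[-0.002,-0.001,-0.029],[-0.001,0,-0.028]]
D [[0.0853,0.0019,-0.0066],[0.0852,0.0022,-0.0066],[0.0853,0.0023,-0.0066]]
A [[-0.002,-0.001,-0.029],[-0.001,0,-0.028],[-0.002,-0.001,-0.029]]
```

Emit:
send_rows(delta_pos=[[0.04,0,-0.01],[0.08,0,-0.01],[0.09,0.0005,-0.01],[0.09,0.0005,-0.01],[0.09,0.001,-0.01]], angular=[[0,0,-0.03],[0,0,-0.03],[0,0,-0.03],[0,0,-0.03],[0,0,-0.03]])

```text
clock: 9.53
position: [0.5168, -0.0732, 0.1846]
ee_rot: [-0.0, 0.755, 0.656, -0.0]
contact_force: [1.4, 0.1, -0.5]
width: 0.0391
```

Emit:
send_rows(delta_pos=[[0.09,0.001,-0.01],[0.09,0.001,-0.01],[0.09,0.0015,-0.01],[0.09,0.0015,-0.005],[0.09,0.002,0]], angular=[[0,0,-0.03],[0,0,-0.03],[0,0,-0.03],[0,0,-0.03],[0,0,-0.03]])

```text
clock: 9.95
position: [0.5442, 0.1051, 0.199]
ee_rot: [0.0, 0.751, 0.66, 0.0]
contact_force: [0.6, 0.2, -0.6]
width: 0.0389
```

Emit:
send_rows(delta_pos=[[0.09,0.002,0],[0.08,0.002,0],[0.06,0.002,0],[0.035,0,0],[0.01,0,0]], angular=[[0,0,-0.03],[0,0,-0.03],[0,0,-0.03],[0,0,0],[0,0,0]])

```text
clock: 10.37
position: [0.5603, 0.2142, 0.198]
ee_rot: [-0.0, 0.748, 0.664, -0.0]
contact_force: [1.1, 0.2, -0.3]
width: 0.0394
```

Emit:
send_rows(delta_pos=[[0,0,0],[0,0,0],[0,0,0],[0,0,0]], angular=[[0,0,0],[0,0,0],[0,0,0],[0,0,0]])

```text
clock: 10.7
position: [0.5604, 0.2106, 0.1983]
ee_rot: [0.0, 0.749, 0.662, -0.0]
contact_force: [-0.4, 0.8, -0.3]
width: 0.0391
```

Run:
```python
from h import *
st();c=manip.calibration('wrist');im=manip.get_image('wrist');cv2.imwrite('pics/w7.png',bright(im))
import pickle;pickle.dump(c,open('w7.pkl','wb'))
im=manip.get_image('scene');crop('pics/sc7.png',bright(im),350,130,220,180,3.5)
```

```text
10.7 [0.5604 0.2106 0.1983] [ 2.000e-04  7.491e-01  6.624e-01 -3.000e-04] [-0.4  0.8 -0.3] 0.0391
```

View pics/w7.png

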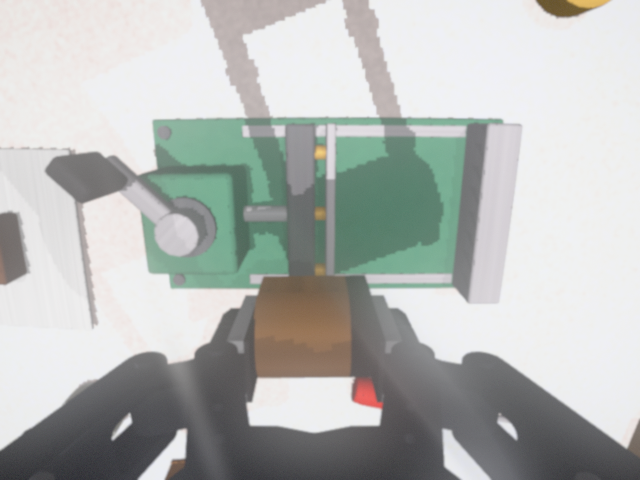

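View pics/sc7.png

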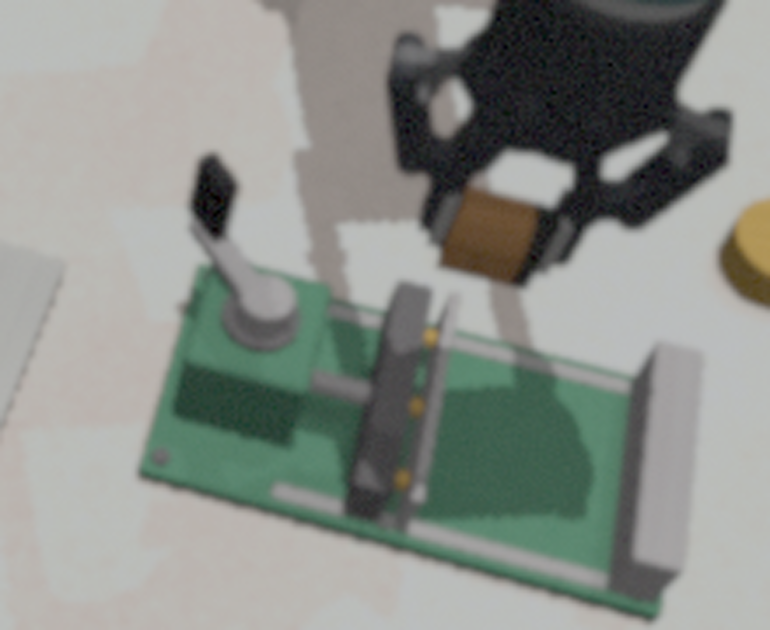

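Run:
```python
from h import *
import pickle;c=pickle.load(open('w7.pkl','rb'))
J=unproj(c,[[488,125],[521,125],[500,303],[471,302]],.052);print('jaw',J.round(4).tolist(),J.mean(0))
print(np.linalg.norm(J[0]-J[3]))
e=J[3]-J[0];print('yaw',np.degrees(np.arctan2(e[1],e[0])), np.degrees(np.arctan2((J[2]-J[1])[1],(J[2]-J[1])[0])))
B=unproj(c,[[153,121],[503,120],[170,288],[466,289]],.012);print('bed',B.round(4).tolist())
F=unproj(c,[[336,125],[335,275]],.049);print('face',F.round(4))
yaw=np.radians(-7);yv=np.array([-np.sin(yaw),np.cos(yaw)]);xv=np.array([np.cos(yaw),np.sin(yaw)])
m=(J[0]+J[3])[:2]/2;o=m-.095*yv;print('origin',o)
print('bed mid x of left edge',((B[0]+B[2])/2)[:2]-o@np.eye(2),(((B[0]+B[2])/2)[:2]-o)@np.c_[xv,yv])
h=unproj(c,[[177,233]],.095)[0];print('hub',h,(h[:2]-o)@np.c_[xv,yv])
g=unproj(c,[[84,175]],.13)[0];print('grip',g,np.linalg.norm(g[:2]-h[:2]))
print('face y',[(f[:2]-o)@np.c_[xv,yv] for f in F])
```

```text
jaw [[0.5006, 0.3344, 0.052], [0.5029, 0.357, 0.052], [0.6318, 0.3438, 0.052], [0.628, 0.3215, 0.052]] [0.5658345  0.33916684 0.052     ]
0.12811434400700628
yaw -5.811609933629393 -5.849950090201348
bed [[0.4687, 0.0987, 0.012], [0.4999, 0.3632, 0.012], [0.6044, 0.0815, 0.012], [0.636, 0.3323, 0.012]]
face [[0.4893 0.2341 0.049 ]
 [0.5949 0.2221 0.049 ]]
origin [0.55273429 0.23366566]
bed mid x of left edge [-0.01616046 -0.14356736] [ 0.00145646 -0.1444667 ]
hub [0.53890915 0.13095753 0.095     ] [-0.00120512 -0.10362742]
grip [0.49630654 0.10464184 0.13      ] 0.05007492506336303
face y [array([-0.0630149 , -0.00727635]), array([ 0.04325653, -0.00636468])]
```

Run:
```python
from h import *
st();plan([.519,.282,.10],1.452,n=5)
```

```text
10.8 [0.5605 0.211  0.1983] [ 1.000e-04  7.491e-01  6.625e-01 -1.000e-04] [ 0.5  1.  -0.2] 0.0389
n 5 from [0.5605 0.211  0.1983]
D [[0.0327,-0.025,0.0491],[0.0327,-0.0249,0.0491],[0.0328,-0.0249,0.0492],[0.0328,-0.0249,0.0492],[0.0328,-0.0249,0.0491]]
A [[0,0.001,-0.009],[0,0.001,-0.009],[0,0,-0.009],[0.001,0.001,-0.01],[0,0,-0.009]]
```

Emit:
send_rows(delta_pos=[[0.025,-0.02,0.035],[0.04,-0.03,0.06],[0.04,-0.03,0.06],[0.035,-0.025,0.055],[0.024,-0.0195,0.0355]], angular=[[0,0,-0.01],[0,0,-0.01],[0,0,-0.01],[0,0,-0.01],[0,0,-0.01]])

```text
clock: 11.22
position: [0.5172, 0.2833, 0.0979]
ee_rot: [-0.001, 0.747, 0.664, -0.001]
contact_force: [-0.3, -0.5, -1.3]
width: 0.0393
```

Emit:
send_rows(delta_pos=[[0,0,0.02],[0,0,0.04],[0,0,0.04],[0,0,0.03],[0,0,0.014]], angular=[[0,0,0],[0,0,0],[0,0,0],[0,0,0],[0,0,0]])

```text
clock: 11.63
position: [0.519, 0.282, 0.0413]
ee_rot: [0.0, 0.747, 0.664, -0.001]
contact_force: [-1.1, -0.5, -0.3]
width: 0.0394
```

Emit:
send_rows(delta_pos=[[0,0,0],[0,0,0],[0,0,0],[0,0,0]], angular=[[0,0,0],[0,0,0],[0,0,0],[0,0,0]])

```text
clock: 11.97
position: [0.5198, 0.2833, 0.0435]
ee_rot: [0.0, 0.747, 0.664, 0.001]
contact_force: [0.5, 0.4, -0.4]
width: 0.0392
```

Run:
```python
from h import *
st()
im=manip.get_image('scene');crop('pics/sc8.png',bright(im),350,130,220,180,3.5)
```

```text
11.97 [0.5198 0.2833 0.0435] [4.000e-04 7.473e-01 6.645e-01 1.000e-03] [ 0.5  0.4 -0.4] 0.0392
```

View pics/sc8.png

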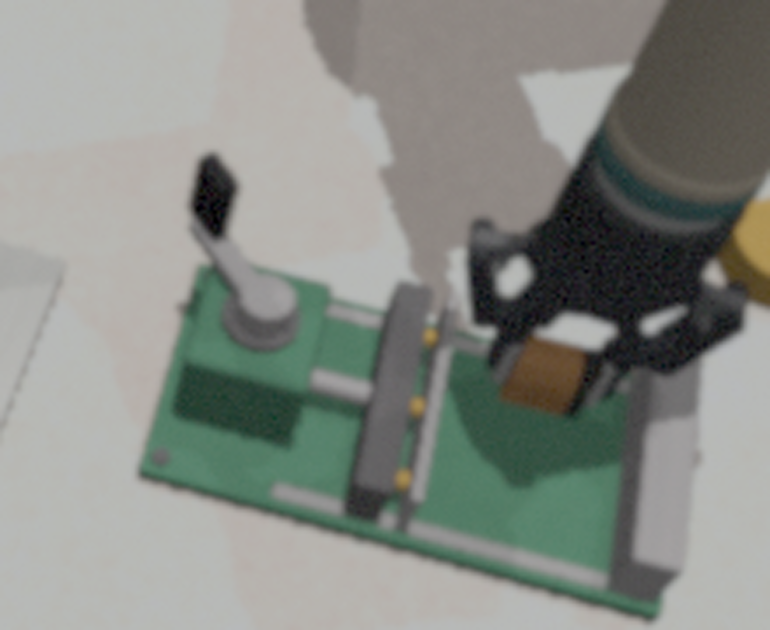

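Emit:
send_rows(delta_pos=[[0,0,0.008],[0,0,0.008],[0,0,0.006],[0,0,0.002],[0,0,0]], angular=[[0,0,0],[0,0,0],[0,0,0],[0,0,0],[0,0,0]])

```text
clock: 12.43
position: [0.5188, 0.2832, 0.0335]
ee_rot: [0.0, 0.747, 0.665, 0.0]
contact_force: [-1.2, -0.2, 5.6]
width: 0.0392
```

Touching the bed. Release and rise.

Emit:
send_rows(delta_pos=[[0,0,0],[0,0,0],[0,0,0],[0,0,-0.01],[0,0,-0.03]], angular=[[0,0,0],[0,0,0],[0,0,0],[0,0,0],[0,0,0]], hand=55)

```text
clock: 12.85
position: [0.5176, 0.2826, 0.0473]
ee_rot: [-0.001, 0.747, 0.665, -0.002]
contact_force: [0.6, -0.7, -1.0]
width: 0.0548
```

Emit:
send_rows(delta_pos=[[0,0,-0.07],[0,0,-0.1],[0,0,-0.1],[0,0,-0.07],[0,0,-0.03]], angular=[[0,0,0],[0,0,0],[0,0,0],[0,0,0],[0,0,0]])

```text
clock: 13.27
position: [0.521, 0.2841, 0.2021]
ee_rot: [0.002, 0.747, 0.665, 0.004]
contact_force: [0.5, 0.5, -0.2]
width: 0.055
```

Run:
```python
from h import *
st()
im=manip.get_image('scene');cv2.imwrite('pics/sc9.png',bright(im))
plan([.5396,-.2406,.12],1.342,vmax=.039)
```

```text
13.27 [0.521  0.2841 0.2021] [0.0015 0.7472 0.6646 0.0041] [ 0.5  0.5 -0.2] 0.055
n 14 from [0.5214 0.2843 0.2028]
D [[-0.0928,0.014,0.0145],[-0.0927,0.0148,0.0145],[-0.0925,0.0155,0.0145],[-0.0924,0.0163,0.0145],[-0.0923,0.017,0.0146]]
A [[0.008,-0.005,0.1],[0.008,-0.005,0.1],[0.008,-0.005,0.1],[0.008,-0.005,0.1],[0.008,-0.005,0.1]]
D [[-0.0921,0.0178,0.0146],[-0.092,0.0185,0.0146],[-0.0918,0.0192,0.0146],[-0.0916,0.02,0.0147],[-0.0915,0.0207,0.0147]]
A [[0.008,-0.005,0.1],[0.008,-0.005,0.1],[0.008,-0.005,0.1],[0.008,-0.005,0.1],[0.008,-0.005,0.1]]
D [[-0.0913,0.0215,0.0147],[-0.0911,0.0222,0.0147],[-0.0909,0.023,0.0148],[-0.0908,0.0237,0.0148]]
A [[0.008,-0.004,0.1],[0.008,-0.005,0.1],[0.007,-0.004,0.1],[0.008,-0.005,0.099]]
```

View pics/sc9.png

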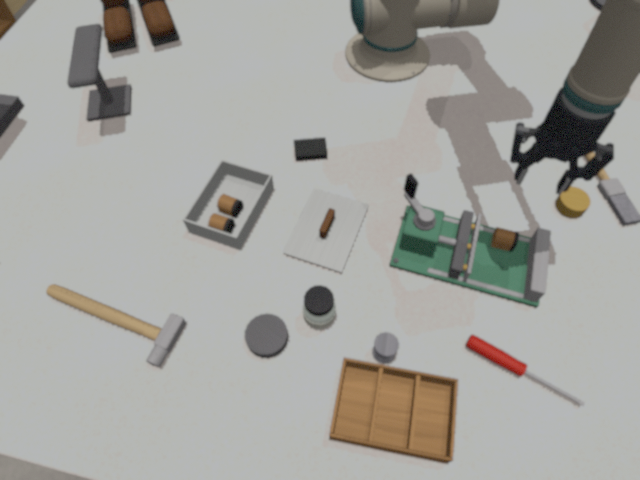

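Emit:
send_rows(delta_pos=[[-0.05,0.008,0],[-0.092,0.014,0],[-0.096,0.016,0],[-0.096,0.017,0],[-0.096,0.018,0]], angular=[[0,0,0.1],[0,0,0.1],[0,0,0.1],[0,0,0.1],[0,0,0.1]])

```text
clock: 13.73
position: [0.5238, 0.1074, 0.1958]
ee_rot: [-0.0, 0.76, 0.65, -0.001]
contact_force: [0.8, -0.3, -0.7]
width: 0.0553
```

Emit:
send_rows(delta_pos=[[-0.096,0.018,0],[-0.096,0.019,0],[-0.096,0.02,0.01],[-0.096,0.021,0.02],[-0.096,0.021,0.02]], angular=[[0,0,0.1],[0,0,0.1],[0,0,0.1],[0,0,0.1],[0,0,0.1]])

```text
clock: 14.15
position: [0.5301, -0.0889, 0.176]
ee_rot: [-0.0, 0.773, 0.634, -0.0]
contact_force: [0.0, 0.6, 0.5]
width: 0.0548
```

Emit:
send_rows(delta_pos=[[-0.096,0.022,0.02],[-0.096,0.022,0.03],[-0.085,0.02,0.03],[-0.06,0.015,0.03],[-0.03,0.01,0.03]], angular=[[0,0,0.1],[0,0,0.1],[0,0,0.1],[0,0,0.1],[0,0,0]])

```text
clock: 14.57
position: [0.5345, -0.2414, 0.1191]
ee_rot: [0.0, 0.784, 0.621, -0.0]
contact_force: [0.9, 0.9, 1.0]
width: 0.0551
```

Emit:
send_rows(delta_pos=[[0,0,0],[0,0,0],[0,0,0],[0,0,0],[0,0,0]], angular=[[0,0,0],[0,0,0],[0,0,0],[0,0,0],[0,0,0]])

```text
clock: 14.98
position: [0.5355, -0.2367, 0.1216]
ee_rot: [0.0, 0.783, 0.622, 0.0]
contact_force: [-0.1, 0.3, 0.0]
width: 0.0549
```

Run:
```python
from h import *
st()
im=manip.get_image('wrist');cv2.imwrite('pics/w10.png',bright(im))
plan([.5396,-.2406,.03],1.342,n=5)
```

```text
14.98 [ 0.5355 -0.2367  0.1216] [5.000e-04 7.826e-01 6.225e-01 4.000e-04] [-0.1  0.3  0. ] 0.0549
n 5 from [ 0.5354 -0.2369  0.1216]
D [[-0.0013,0.0024,0.0458],[-0.0013,0.0024,0.0458],[-0.0013,0.0024,0.0458],[-0.0014,0.0024,0.0458],[-0.0013,0.0025,0.0458]]
A [[0.003,0,0.004],[0.003,0,0.004],[0.003,0.001,0.004],[0.003,0,0.005],[0.004,0.001,0.004]]
```

View pics/w10.png

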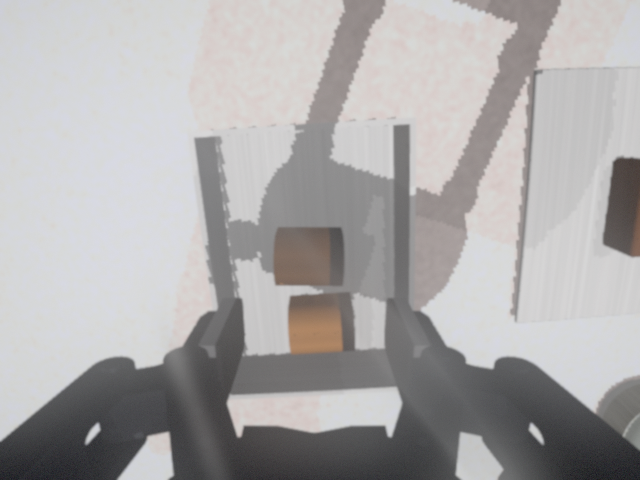

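Emit:
send_rows(delta_pos=[[-0.0015,0.0025,0.045],[-0.0015,0.0025,0.06],[-0.0015,0.0025,0.06],[-0.001,0.0025,0.04],[-0.001,0.0025,0.02]], angular=[[0,0,0],[0,0,0],[0,0,0],[0,0,0],[0,0,0]])

```text
clock: 15.45
position: [0.5384, -0.2404, 0.0291]
ee_rot: [-0.001, 0.783, 0.622, -0.0]
contact_force: [-0.1, -0.2, 0.1]
width: 0.0548
```

Emit:
send_rows(delta_pos=[[0,0,0.01],[0,0,0.006],[0,0,0],[0,0,0]], angular=[[0,0,0],[0,0,0],[0,0,0],[0,0,0]])

```text
clock: 15.78
position: [0.54, -0.2421, 0.0254]
ee_rot: [0.001, 0.783, 0.622, 0.0]
contact_force: [1.0, 0.7, 0.0]
width: 0.055
```

Emit:
send_rows(delta_pos=[[0,0,0],[0,0,0],[0,0,0],[0,0,0],[0,0,0]], angular=[[0,0,0],[0,0,0],[0,0,0],[0,0,0],[0,0,0]], hand=20)

```text
clock: 16.2
position: [0.5401, -0.2423, 0.0256]
ee_rot: [0.001, 0.783, 0.622, 0.0]
contact_force: [-0.2, 0.1, 5.0]
width: 0.039
```

Emit:
send_rows(delta_pos=[[0,0,-0.02],[0,0,-0.06],[0,0,-0.09],[0,0,-0.09],[0,0,-0.09]], angular=[[0,0,0],[0,0,0],[0,0,0],[0,0,0],[0,0,0]])

```text
clock: 16.62
position: [0.5385, -0.2414, 0.1657]
ee_rot: [-0.001, 0.783, 0.622, -0.0]
contact_force: [0.4, -0.1, -0.9]
width: 0.0395
```

Run:
```python
from h import *
st()
plan([.5587,.2772,.19],1.452,vmax=.037)
```

```text
16.62 [ 0.5385 -0.2414  0.1657] [-7.000e-04  7.833e-01  6.217e-01 -2.000e-04] [ 0.4 -0.1 -0.9] 0.0395
n 15 from [ 0.5385 -0.2414  0.1657]
D [[0.0849,-0.0164,-0.004],[0.0851,-0.0157,-0.004],[0.0852,-0.0151,-0.004],[0.0853,-0.0145,-0.004],[0.0854,-0.0138,-0.004]]
A [[-0.001,0,-0.092],[-0.001,-0.001,-0.092],[-0.001,0,-0.092],[-0.001,-0.001,-0.092],[-0.001,0,-0.092]]
D [[0.0855,-0.0132,-0.004],[0.0856,-0.0126,-0.004],[0.0857,-0.012,-0.004],[0.0857,-0.0113,-0.004],[0.0858,-0.0107,-0.004]]
A [[-0.001,-0.001,-0.092],[-0.001,0,-0.092],[-0.001,-0.001,-0.092],[-0.001,0,-0.092],[-0.001,-0.001,-0.092]]
D [[0.0859,-0.0101,-0.004],[0.086,-0.0094,-0.004],[0.0861,-0.0088,-0.004],[0.0861,-0.0082,-0.0041],[0.0862,-0.0075,-0.004]]
A [[-0.001,0,-0.092],[-0.002,-0.001,-0.092],[-0.001,0,-0.091],[-0.002,-0.001,-0.092],[-0.001,0,-0.091]]
```

Emit:
send_rows(delta_pos=[[0.05,-0.01,-0.006],[0.085,-0.016,-0.006],[0.095,-0.017,-0.006],[0.095,-0.016,-0.006],[0.095,-0.015,-0.006]], angular=[[0,0,-0.1],[0,0,-0.1],[0,0,-0.1],[0,0,-0.1],[0,0,-0.1]])

```text
clock: 17.03
position: [0.5448, -0.0699, 0.1768]
ee_rot: [-0.0, 0.771, 0.637, -0.0]
contact_force: [0.8, -0.6, -0.6]
width: 0.0394
```

Emit:
send_rows(delta_pos=[[0.095,-0.0145,-0.006],[0.095,-0.014,-0.006],[0.095,-0.013,-0.006],[0.095,-0.0125,-0.006],[0.095,-0.012,-0.006]], angular=[[0,0,-0.1],[0,0,-0.1],[0,0,-0.1],[0,0,-0.1],[0,0,-0.1]])

```text
clock: 17.45
position: [0.5515, 0.1222, 0.1887]
ee_rot: [-0.0, 0.758, 0.653, -0.0]
contact_force: [0.4, -0.6, -0.8]
width: 0.0393
```

Emit:
send_rows(delta_pos=[[0.095,-0.011,0],[0.095,-0.01,0],[0.09,-0.009,0],[0.07,-0.007,0],[0.04,-0.003,0]], angular=[[0,0,-0.1],[0,0,-0.1],[0,0,-0.1],[0,0,-0.07],[0,0,0]])

```text
clock: 17.87
position: [0.5568, 0.2804, 0.1884]
ee_rot: [-0.001, 0.747, 0.665, 0.0]
contact_force: [1.3, -0.4, -1.7]
width: 0.0393
```

Emit:
send_rows(delta_pos=[[0,0,0.04],[0,0,0.07],[0,0,0.06],[0,0,0.03],[0,0,0]], angular=[[0,0,0],[0,0,0],[0,0,0],[0,0,0],[0,0,0]])

```text
clock: 18.28
position: [0.555, 0.2754, 0.105]
ee_rot: [-0.001, 0.748, 0.663, -0.004]
contact_force: [0.1, 0.3, 0.1]
width: 0.0393
```

Emit:
send_rows(delta_pos=[[0,0,0],[0,0,0],[0,0,0]], angular=[[0,0,0],[0,0,0],[0,0,0]])

```text
clock: 18.53
position: [0.5586, 0.2771, 0.1099]
ee_rot: [0.001, 0.748, 0.664, 0.001]
contact_force: [0.5, 0.4, -0.7]
width: 0.0392
```

Run:
```python
from h import *
st()
im=manip.get_image('wrist');cv2.imwrite('pics/w11.png',bright(im))
im=manip.get_image('scene');crop('pics/sc11.png',bright(im),350,130,220,180,3.5)
plan([.5587,.2772,.045],1.452,n=5)
```

```text
18.53 [0.5586 0.2771 0.1099] [6.000e-04 7.481e-01 6.635e-01 1.300e-03] [ 0.5  0.4 -0.7] 0.0392
n 5 from [0.5584 0.2772 0.1098]
D [[0,0.0001,0.0324],[0,0.0001,0.0324],[0,0.0001,0.0324],[0,0.0001,0.0324],[0,0.0002,0.0323]]
A [[0.006,-0.003,-0.002],[0.006,-0.003,-0.002],[0.006,-0.002,-0.002],[0.006,-0.003,-0.002],[0.006,-0.002,-0.002]]
```

View pics/w11.png

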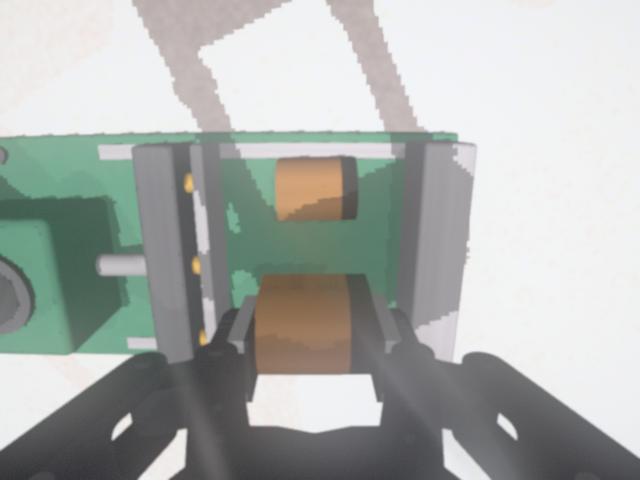

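View pics/sc11.png

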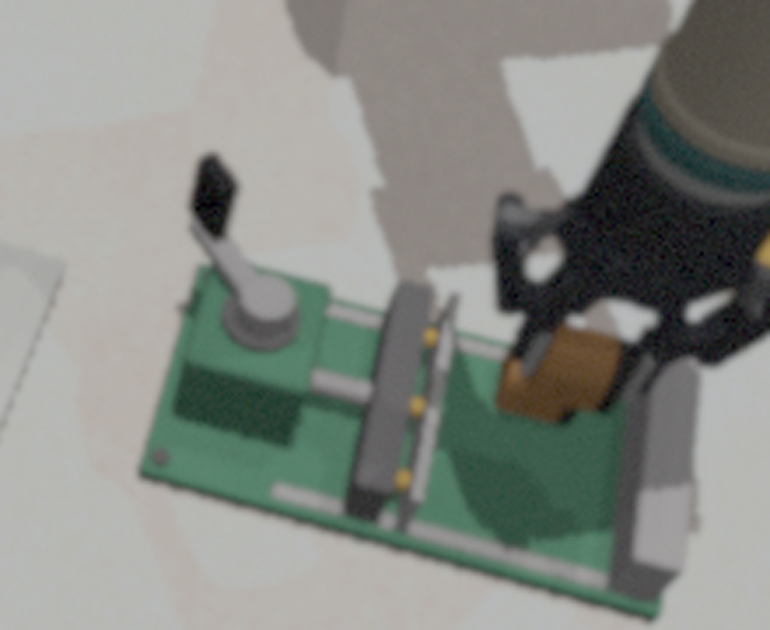

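Emit:
send_rows(delta_pos=[[0,0,0.03],[0,0,0.05],[0,0,0.05],[0,0,0.03],[0,0,0.008]], angular=[[0,0,0],[0,0,0],[0,0,0],[0,0,0],[0,0,0]])

```text
clock: 19.05
position: [0.5564, 0.2766, 0.0396]
ee_rot: [-0.001, 0.748, 0.664, -0.001]
contact_force: [-0.2, -0.7, -0.2]
width: 0.0391
```

Emit:
send_rows(delta_pos=[[0,0,0.005],[0,0,0.005],[0,0,0.005],[0,0,0.003],[0,0,0]], angular=[[0,0,0],[0,0,0],[0,0,0],[0,0,0],[0,0,0]])

```text
clock: 19.47
position: [0.558, 0.2773, 0.0346]
ee_rot: [0.0, 0.748, 0.664, 0.001]
contact_force: [-0.7, 0.2, -0.1]
width: 0.0392
```

Emit:
send_rows(delta_pos=[[0,0,0.002],[0,0,0],[0,0,0]], angular=[[0,0,0],[0,0,0],[0,0,0]])

```text
clock: 19.72
position: [0.558, 0.2773, 0.0346]
ee_rot: [0.0, 0.748, 0.664, 0.001]
contact_force: [-0.7, 0.1, 4.1]
width: 0.039
```

Emit:
send_rows(delta_pos=[[0,0,0],[0,0,0],[0,0,0],[0,0,-0.01],[0,0,-0.03]], angular=[[0,0,0],[0,0,0],[0,0,0],[0,0,0],[0,0,0]], hand=55)

```text
clock: 20.13
position: [0.5562, 0.2766, 0.0477]
ee_rot: [-0.001, 0.748, 0.664, -0.002]
contact_force: [-0.1, 0.1, -0.6]
width: 0.0549
```

Emit:
send_rows(delta_pos=[[0,0,-0.07],[0,0,-0.1],[0,0,-0.1],[0,0,-0.07],[0,0,-0.03]], angular=[[0,0,0],[0,0,0],[0,0,0],[0,0,0],[0,0,0]])

```text
clock: 20.55
position: [0.5596, 0.278, 0.2028]
ee_rot: [0.002, 0.748, 0.664, 0.004]
contact_force: [1.5, 0.4, -0.5]
width: 0.0551
```

Run:
```python
from h import *
st()
im=manip.get_image('scene');cv2.imwrite('pics/sc12.png',bright(im))
plan([.5856,-.2436,.12],1.409,vmax=.039)
```

```text
20.55 [0.5596 0.278  0.2028] [0.0016 0.748  0.6637 0.0041] [ 1.5  0.4 -0.5] 0.0551
n 14 from [0.5601 0.2781 0.2035]
D [[-0.092,0.0155,0.0146],[-0.092,0.0158,0.0146],[-0.0919,0.016,0.0147],[-0.0919,0.0163,0.0147],[-0.0918,0.0166,0.0147]]
A [[0.008,-0.004,0.038],[0.008,-0.004,0.038],[0.008,-0.004,0.038],[0.008,-0.005,0.038],[0.008,-0.004,0.038]]
D [[-0.0918,0.0169,0.0147],[-0.0917,0.0172,0.0148],[-0.0916,0.0175,0.0148],[-0.0916,0.0178,0.0148],[-0.0915,0.0181,0.0148]]
A [[0.009,-0.005,0.038],[0.008,-0.004,0.038],[0.009,-0.005,0.038],[0.008,-0.004,0.038],[0.009,-0.005,0.038]]
D [[-0.0915,0.0184,0.0148],[-0.0914,0.0186,0.0148],[-0.0913,0.0189,0.0149],[-0.0913,0.0193,0.0149]]
A [[0.008,-0.004,0.038],[0.009,-0.005,0.038],[0.008,-0.004,0.038],[0.009,-0.005,0.037]]
```

View pics/sc12.png

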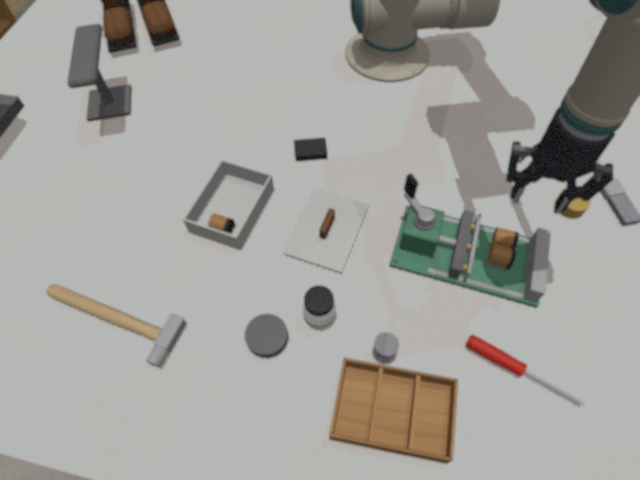

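Emit:
send_rows(delta_pos=[[-0.05,0.008,0],[-0.092,0.0155,0],[-0.096,0.0165,0],[-0.096,0.017,0],[-0.096,0.017,0]], angular=[[0,0,0.038],[0,0,0.038],[0,0,0.038],[0,0,0.038],[0,0,0.038]])

```text
clock: 21.02
position: [0.5644, 0.1013, 0.1962]
ee_rot: [-0.0, 0.753, 0.658, -0.001]
contact_force: [0.5, -0.3, 0.3]
width: 0.055
```

Emit:
send_rows(delta_pos=[[-0.096,0.0175,0],[-0.096,0.0175,0],[-0.096,0.018,0.01],[-0.096,0.018,0.02],[-0.096,0.019,0.02]], angular=[[0,0,0.038],[0,0,0.038],[0,0,0.038],[0,0,0.038],[0,0,0.038]])

```text
clock: 21.43
position: [0.5733, -0.0941, 0.1764]
ee_rot: [-0.0, 0.758, 0.652, -0.0]
contact_force: [1.1, -0.3, -0.3]
width: 0.0549
```

Emit:
send_rows(delta_pos=[[-0.096,0.019,0.03],[-0.096,0.019,0.03],[-0.09,0.018,0.03],[-0.06,0.014,0.03],[-0.035,0.009,0.03]], angular=[[0,0,0.038],[0,0,0.038],[0,0,0.038],[0,0,0.038],[0,0,0]])

```text
clock: 21.85
position: [0.5815, -0.2495, 0.1155]
ee_rot: [-0.0, 0.763, 0.647, -0.0]
contact_force: [0.5, 0.0, -0.0]
width: 0.0552
```

Emit:
send_rows(delta_pos=[[0,0,0],[0,0,0],[0,0,0],[0,0,0],[0,0,0]], angular=[[0,0,0],[0,0,0],[0,0,0],[0,0,0],[0,0,0]])

```text
clock: 22.27
position: [0.5824, -0.2448, 0.1181]
ee_rot: [0.0, 0.761, 0.648, 0.0]
contact_force: [0.2, 0.0, 0.5]
width: 0.0549
```

Run:
```python
from h import *
st()
im=manip.get_image('wrist');cv2.imwrite('pics/w13.png',bright(im))
plan([.5856,-.2436,.025],1.409,n=5)
```

```text
22.27 [ 0.5824 -0.2448  0.1181] [5.000e-04 7.614e-01 6.483e-01 4.000e-04] [0.2 0.  0.5] 0.0549
n 5 from [ 0.5824 -0.245   0.1181]
D [[0.0009,0.0014,0.0465],[0.0009,0.0014,0.0465],[0.001,0.0014,0.0465],[0.0009,0.0014,0.0466],[0.001,0.0015,0.0465]]
A [[0.003,0,0.004],[0.003,0.001,0.004],[0.003,0,0.004],[0.003,0.001,0.004],[0.003,0,0.005]]
```

View pics/w13.png

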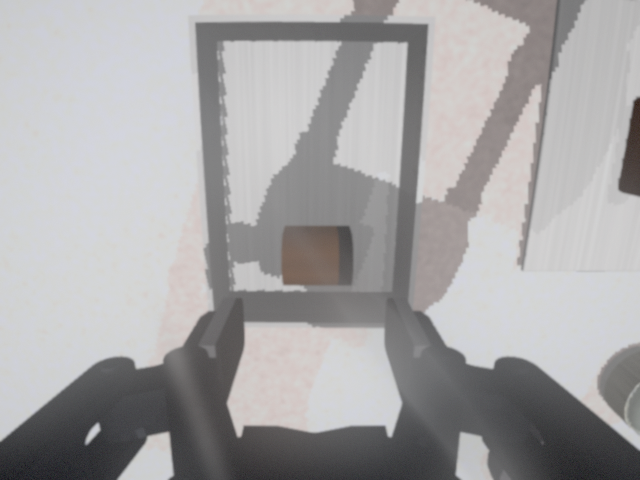

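Emit:
send_rows(delta_pos=[[0.001,0.0014,0.045],[0.001,0.0014,0.06],[0.001,0.0014,0.06],[0.001,0.0014,0.035],[0.0005,0.0014,0.018]], angular=[[0,0,0],[0,0,0],[0,0,0],[0,0,0],[0,0,0]])

```text
clock: 22.73
position: [0.5841, -0.2434, 0.0283]
ee_rot: [-0.001, 0.762, 0.648, -0.0]
contact_force: [0.5, 0.7, 0.7]
width: 0.055
```

Emit:
send_rows(delta_pos=[[0,0,0.01],[0,0,0.005],[0,0,0],[0,0,0]], angular=[[0,0,0],[0,0,0],[0,0,0],[0,0,0]])

```text
clock: 23.07
position: [0.5858, -0.2452, 0.025]
ee_rot: [0.001, 0.762, 0.648, 0.0]
contact_force: [-0.3, 0.5, 0.0]
width: 0.0548
```

Emit:
send_rows(delta_pos=[[0,0,0],[0,0,0],[0,0,0],[0,0,0],[0,0,0]], angular=[[0,0,0],[0,0,0],[0,0,0],[0,0,0],[0,0,0]], hand=20)

```text
clock: 23.48
position: [0.5859, -0.2454, 0.0252]
ee_rot: [0.001, 0.762, 0.648, 0.001]
contact_force: [-0.4, 0.3, 6.2]
width: 0.0393
```

Emit:
send_rows(delta_pos=[[0,0,-0.02],[0,0,-0.06],[0,0,-0.09],[0,0,-0.09],[0,0,-0.09]], angular=[[0,0,0],[0,0,0],[0,0,0],[0,0,0],[0,0,0]])

```text
clock: 23.9
position: [0.5843, -0.2446, 0.1651]
ee_rot: [-0.001, 0.762, 0.648, -0.0]
contact_force: [0.6, 0.4, -0.8]
width: 0.0391
```

Run:
```python
from h import *
st()
plan([.5984,.2725,.19],1.452,n=15,vmax=.037)
```

```text
23.9 [ 0.5843 -0.2446  0.1651] [-8.000e-04  7.620e-01  6.476e-01 -3.000e-04] [ 0.6  0.4 -0.8] 0.0391
n 15 from [ 0.5843 -0.2446  0.1651]
D [[0.0854,-0.0116,-0.0041],[0.0855,-0.0113,-0.0041],[0.0855,-0.0111,-0.0041],[0.0855,-0.0108,-0.0041],[0.0856,-0.0106,-0.0041]]
A [[-0.001,-0.001,-0.036],[-0.001,0,-0.036],[-0.001,-0.001,-0.036],[-0.001,0,-0.036],[-0.002,-0.001,-0.036]]
D [[0.0856,-0.0104,-0.0041],[0.0856,-0.0101,-0.0041],[0.0857,-0.0099,-0.0041],[0.0857,-0.0096,-0.0041],[0.0857,-0.0094,-0.0041]]
A [[-0.001,0,-0.036],[-0.002,-0.001,-0.036],[-0.001,0,-0.036],[-0.002,-0.001,-0.036],[-0.001,0,-0.036]]
D [[0.0857,-0.0091,-0.0041],[0.0858,-0.0088,-0.0041],[0.0858,-0.0086,-0.0041],[0.0858,-0.0084,-0.0042],[0.0858,-0.0081,-0.0041]]
A [[-0.002,-0.001,-0.036],[-0.001,0,-0.036],[-0.002,-0.001,-0.036],[-0.001,0,-0.036],[-0.002,-0.001,-0.035]]
```

Emit:
send_rows(delta_pos=[[0.05,-0.007,-0.006],[0.085,-0.0115,-0.006],[0.095,-0.0125,-0.006],[0.095,-0.012,-0.006],[0.095,-0.012,-0.006]], angular=[[0,0,-0.036],[0,0,-0.036],[0,0,-0.036],[0,0,-0.036],[0,0,-0.036]])

```text
clock: 24.32
position: [0.5886, -0.0741, 0.1762]
ee_rot: [-0.0, 0.758, 0.653, -0.0]
contact_force: [-0.6, 1.1, -0.6]
width: 0.0392
```

Emit:
send_rows(delta_pos=[[0.095,-0.0115,-0.006],[0.095,-0.0115,-0.006],[0.095,-0.011,-0.006],[0.095,-0.0105,-0.006],[0.095,-0.0105,-0.006]], angular=[[0,0,-0.036],[0,0,-0.036],[0,0,-0.036],[0,0,-0.036],[0,0,-0.036]])

```text
clock: 24.73
position: [0.5936, 0.1174, 0.1882]
ee_rot: [-0.0, 0.753, 0.659, -0.0]
contact_force: [-0.7, -1.5, -0.8]
width: 0.0393
```

Emit:
send_rows(delta_pos=[[0.095,-0.01,0],[0.095,-0.01,0],[0.09,-0.009,0],[0.07,-0.006,0],[0.04,-0.003,0]], angular=[[0,0,-0.036],[0,0,-0.036],[0,0,-0.036],[0,0,-0.036],[0,0,-0.036]])

```text
clock: 25.15
position: [0.5985, 0.2757, 0.1878]
ee_rot: [-0.001, 0.747, 0.665, 0.0]
contact_force: [-0.2, -0.5, -1.5]
width: 0.0395
```

Emit:
send_rows(delta_pos=[[0,0,0.04],[0,0,0.07],[0,0,0.06],[0,0,0.03],[0,0,0]], angular=[[0,0,0],[0,0,0],[0,0,0],[0,0,0],[0,0,0]])

```text
clock: 25.57
position: [0.597, 0.2708, 0.1045]
ee_rot: [-0.001, 0.748, 0.664, -0.004]
contact_force: [-0.9, 0.4, -1.2]
width: 0.039
```

Emit:
send_rows(delta_pos=[[0,0,0],[0,0,0],[0,0,0]], angular=[[0,0,0],[0,0,0],[0,0,0]])

```text
clock: 25.82
position: [0.6006, 0.2724, 0.1099]
ee_rot: [0.001, 0.748, 0.664, 0.002]
contact_force: [0.6, 0.5, -0.6]
width: 0.0396
```

Run:
```python
from h import *
st()
im=manip.get_image('wrist');cv2.imwrite('pics/w14.png',bright(im))
plan([.5984,.2725,.0345],1.452,n=5)
```

```text
25.82 [0.6006 0.2724 0.1099] [0.0008 0.7479 0.6638 0.0016] [ 0.6  0.5 -0.6] 0.0396
n 5 from [0.6004 0.2724 0.1098]
D [[-0.0001,-0.0011,0.0376],[-0.0001,-0.0011,0.0377],[-0.0001,-0.0011,0.0377],[-0.0001,-0.0011,0.0376],[-0.0001,-0.0011,0.0377]]
A [[0.008,-0.003,-0.001],[0.008,-0.003,-0.001],[0.008,-0.004,-0.0],[0.007,-0.003,-0.001],[0.008,-0.004,-0.0]]
```

View pics/w14.png

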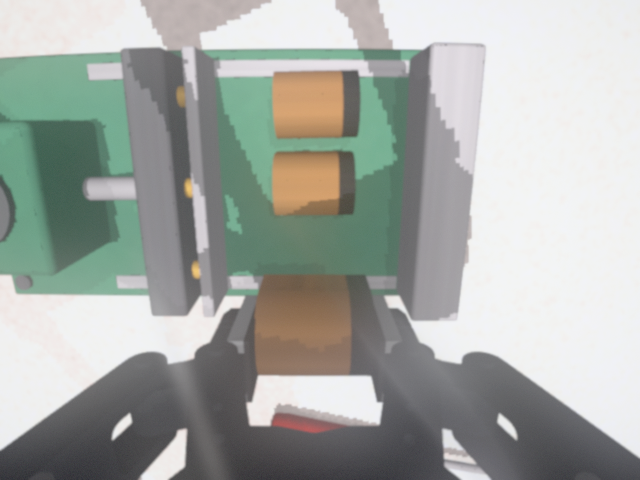

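Emit:
send_rows(delta_pos=[[0,0,0.03],[0,0,0.05],[0,0,0.05],[0,0,0.03],[0,0,0.008]], angular=[[0,0,0],[0,0,0],[0,0,0],[0,0,0],[0,0,0]])

```text
clock: 26.28
position: [0.5976, 0.2717, 0.0381]
ee_rot: [-0.001, 0.748, 0.664, -0.002]
contact_force: [-0.6, 0.3, -1.5]
width: 0.0392
```

Emit:
send_rows(delta_pos=[[0,-0.001,0.005],[0,-0.001,0.005],[0,0,0.005],[0,0,0.004],[0,0,0]], angular=[[0,0,0],[0,0,0],[0,0,0],[0,0,0],[0,0,0]])

```text
clock: 26.7
position: [0.5992, 0.2727, 0.0342]
ee_rot: [0.0, 0.748, 0.664, 0.001]
contact_force: [0.1, 0.3, 0.9]
width: 0.039
```

Emit:
send_rows(delta_pos=[[0,0,0],[0,0,0],[0,0,0]], angular=[[0,0,0],[0,0,0],[0,0,0]])

```text
clock: 26.95
position: [0.5992, 0.2727, 0.0342]
ee_rot: [0.0, 0.748, 0.664, 0.001]
contact_force: [0.1, -0.4, 5.3]
width: 0.0391
```

Emit:
send_rows(delta_pos=[[0,0,0],[0,0,0],[0,0,0],[0,0,-0.01],[0,0,-0.03]], angular=[[0,0,0],[0,0,0],[0,0,0],[0,0,0],[0,0,0]], hand=55)

```text
clock: 27.37
position: [0.5969, 0.2718, 0.0475]
ee_rot: [-0.001, 0.748, 0.664, -0.002]
contact_force: [-0.2, 0.1, 1.0]
width: 0.0546
```

Emit:
send_rows(delta_pos=[[0,0,-0.07],[0,0,-0.1],[0,0,-0.1],[0,0,-0.07],[0,0,-0.03]], angular=[[0,0,0],[0,0,0],[0,0,0],[0,0,0],[0,0,0]])

```text
clock: 27.78
position: [0.6007, 0.2732, 0.204]
ee_rot: [0.002, 0.748, 0.664, 0.005]
contact_force: [0.4, -0.5, 0.5]
width: 0.0553
```

Run:
```python
from h import *
s=st()
im=manip.get_image('scene');cv2.imwrite('pics/sc15.png',bright(im));crop('pics/sc15c.png',bright(im),380,150,180,160,4.4)
im=manip.get_image('side');cv2.imwrite('pics/sd15.png',bright(im));crop('pics/sd15c.png',bright(im),250,90,110,130,4.6)
```

```text
27.78 [0.6007 0.2732 0.204 ] [0.002  0.7478 0.664  0.0046] [ 0.4 -0.5  0.5] 0.0553
```

View pics/sc15c.png

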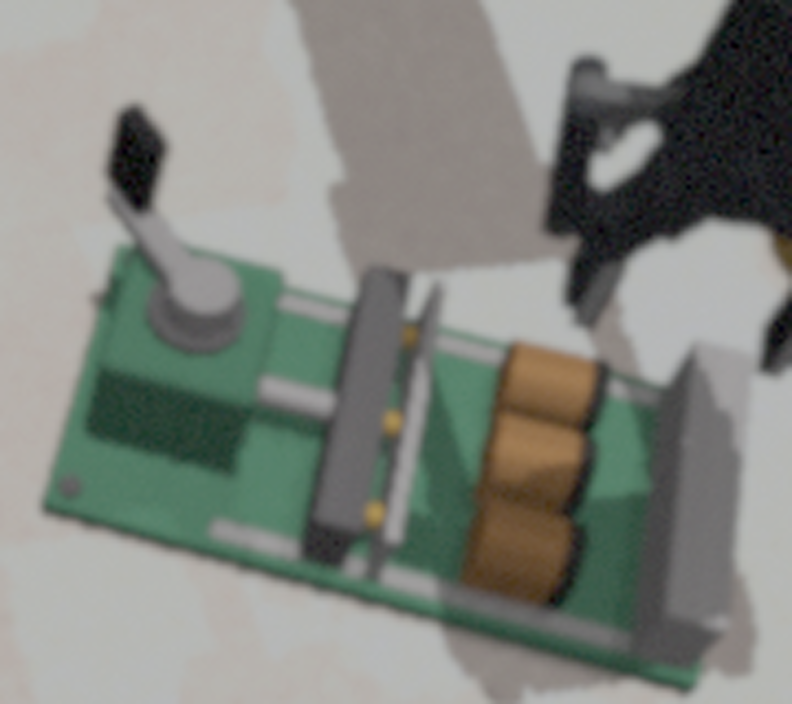

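View pics/sd15c.png

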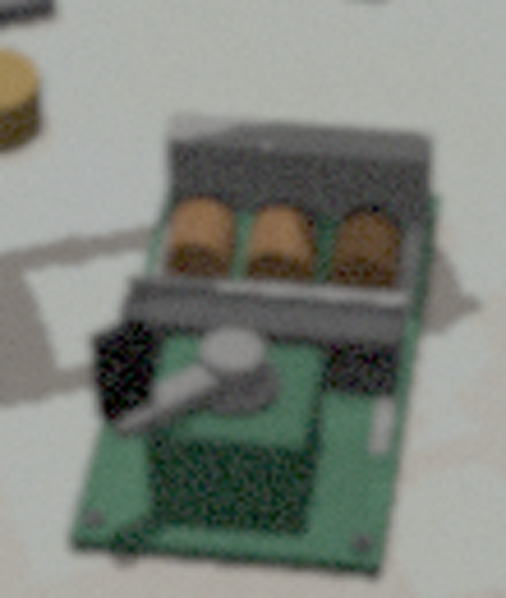

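```bash
cat >> h.py <<'E'
AX=np.array([.540,.130]);YAW=np.radians(83.2)
def pusher(phi,gap=0,yaw=YAW,ax=AX,r=.055,z=.116):
    er=np.array([np.cos(phi),np.sin(phi)]);t=np.array([np.sin(phi),-np.cos(phi)])
    X=np.array([np.cos(yaw),np.sin(yaw)]);Y=np.array([np.sin(yaw),-np.cos(yaw)])
    a,b=.0145*1.15,.011*1.15
    u=np.array([t@X,t@Y]);k=np.hypot(a*u[0],b*u[1]);c=(a*a*u[0]*X+b*b*u[1]*Y)/k
    return np.r_[ax+r*er-(.006+gap)*t-c,z]
def path_rows(pts,p0,yaw=YAW):
    T=R.from_euler('z',yaw)*R.from_euler('x',np.pi)
    p=np.array(p0,float);out=[]
    for q in pts:
        d=(T.inv().apply(q-p)/.4).round(3);out.append(d.tolist());p=p+T.apply(d*.4)
    for k in range(0,len(out),5): print(str(out[k:k+5]).replace(' ','').replace('-0.0,','0,').replace('0.0,','0,').replace('-0.0]','0]').replace('0.0]','0]'))
    print('end',p)
E
python3 - <<'E'
from h import *
s=st();phi=np.radians(215)
print(pusher(phi),pusher(phi,.02))
q=pusher(phi,.02);q[2]=.2
plan(q,YAW)
E
```

```text
27.88 [0.6003 0.273  0.2019] [0.0017 0.7478 0.6639 0.0038] [ 0.3 -0.1  1.6] 0.0554
[0.50380511 0.07899469 0.116     ] [0.51527664 0.06261165 0.116     ]
n 7 from [0.6003 0.273  0.2019]
D [[-0.0782,-0.0212,0.0002],[-0.0782,-0.0213,0.0003],[-0.0782,-0.0212,0.0004],[-0.0782,-0.0213,0.0004],[-0.0782,-0.0212,0.0005]]
A [[0.014,-0.006,-0.0],[0.013,-0.006,-0.0],[0.014,-0.006,-0.0],[0.013,-0.007,-0.0],[0.014,-0.006,-0.0]]
D [[-0.0783,-0.0213,0.0006],[-0.0782,-0.0212,0.0006]]
A [[0.013,-0.007,-0.0],[0.014,-0.006,-0.0]]
```

Emit:
send_rows(delta_pos=[[-0.05,-0.0136,0],[-0.085,-0.023,0],[-0.09,-0.024,0],[-0.09,-0.024,0],[-0.09,-0.025,0]], angular=[[0,0,0],[0,0,0],[0,0,0],[0,0,0],[0,0,0]], hand=0)

```text
clock: 28.3
position: [0.5339, 0.1154, 0.1956]
ee_rot: [-0.001, 0.748, 0.664, -0.001]
contact_force: [0.5, -0.2, -0.5]
width: 0.0002
```

Emit:
send_rows(delta_pos=[[-0.075,-0.02,0],[-0.05,-0.014,0],[-0.02,-0.006,0],[0,0,0],[0,0,0]], angular=[[0,0,0],[0,0,0],[0,0,0],[0,0,0],[0,0,0]])

```text
clock: 28.72
position: [0.5131, 0.0615, 0.1967]
ee_rot: [-0.0, 0.748, 0.664, 0.0]
contact_force: [1.1, 0.1, 0.1]
width: 0.0002
```

Emit:
send_rows(delta_pos=[[0,0,0],[0,0,0],[0,0,0]], angular=[[0,0,0],[0,0,0],[0,0,0]])

```text
clock: 28.97
position: [0.5134, 0.0621, 0.1969]
ee_rot: [-0.0, 0.747, 0.664, 0.0]
contact_force: [0.8, -0.7, -0.4]
width: 0.0001
```

Run:
```python
from h import *
s=st();c=manip.calibration('wrist')
im=manip.get_image('wrist');cv2.imwrite('pics/w16.png',bright(im))
import pickle;pickle.dump(c,open('w16.pkl','wb'))
```

```text
28.97 [0.5134 0.0621 0.1969] [-1.000e-04  7.473e-01  6.645e-01  1.000e-04] [ 0.8 -0.7 -0.4] 0.0001
```

View pics/w16.png

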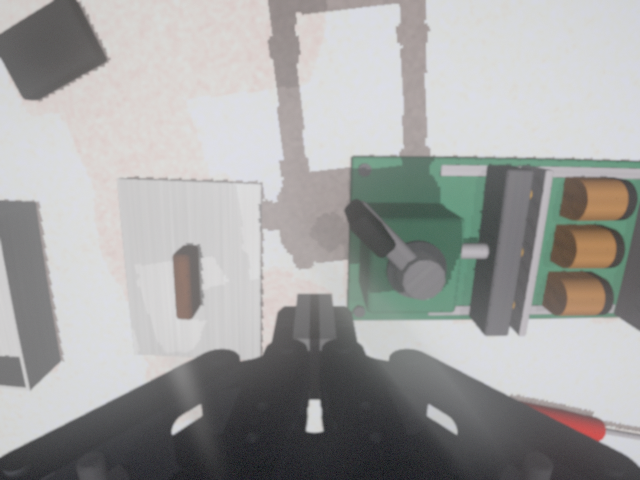

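Run:
```python
from h import *
import pickle;c=pickle.load(open('w16.pkl','rb'))
for z in (.086,.092,.1): 
  h=unproj(c,[[423,277]],z)[0]; print(z,h)
for px in ([370,228],[353,203],[392,248]): print(unproj(c,[px],.12)[0],unproj(c,[px],.13)[0])
for phi in np.radians([205,215,225]):
  print(proj(c,np.r_[AX+.055*np.array([np.cos(phi),np.sin(phi)]),.13]))
print(proj(c,np.r_[AX,.09]))
im=cv2.imread('pics/w16.png');crop('pics/w16c.png',im,320,170,160,140,4.5)
```

```text
0.086 [0.5407968  0.12903464 0.086     ]
0.092 [0.53823775 0.1275389  0.092     ]
0.1 [0.53482569 0.12554458 0.1       ]
[0.49550697 0.0938682  0.12      ] [0.49278297 0.09271126 0.13      ]
[0.48130092 0.08621311 0.12      ] [0.47928799 0.08543935 0.13      ]
[0.50778557 0.104669   0.12      ] [0.50444698 0.10297145 0.13      ]
[[397.87315624 219.70264365]]
[[381.81680149 230.89770744]]
[[368.08449404 244.32034613]]
[[426.15745386 277.9947863 ]]
```

View pics/w16c.png

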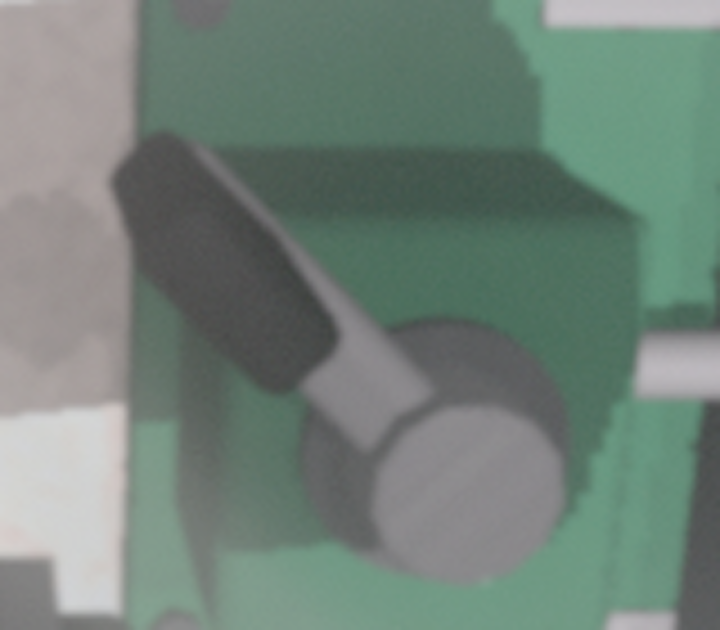

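Run:
```python
from h import *
import pickle;c=pickle.load(open('w16.pkl','rb'))
P=unproj(c,np.array([[400,418],[345,352],[468,492]])/4.5+[320,170],[.084,.084,.088]);print(P)
for a,b in ((2,0),(2,1),(0,1)):
  v=P[b]-P[a];print(np.degrees(np.arctan2(v[1],v[0]))%360)
for ph in (210,215,220,225):
  phi=np.radians(ph);er=np.array([np.cos(phi),np.sin(phi)]);t=np.array([np.sin(phi),-np.cos(phi)])
  Q=[np.r_[AX+(.055+a)*er+b*t,z] for z in(.086,.13) for a in(-.013,.013) for b in (-.006,.006)]
  print(ph,((proj(c,Q)-[320,170])*4.5).round().astype(int).tolist())
```

```text
[[0.53095159 0.1208963  0.084     ]
 [0.52029262 0.11369161 0.084     ]
 [0.54160725 0.12911617 0.088     ]]
217.6468981575735
215.8917872198194
214.0558636507897
210 [[270, 269], [343, 218], [160, 117], [235, 63], [333, 369], [422, 307], [201, 186], [293, 121]]
215 [[251, 288], [319, 232], [128, 148], [197, 88], [309, 392], [393, 324], [161, 223], [246, 152]]
220 [[233, 309], [296, 247], [98, 181], [161, 117], [288, 416], [365, 342], [125, 263], [202, 186]]
225 [[218, 331], [275, 265], [71, 216], [128, 147], [269, 442], [339, 363], [92, 305], [162, 223]]
```

Run:
```python
from h import *
s=st();p=s['position'];f0=np.radians(219)
q=pusher(f0,.018);print(q)
pts=[np.r_[q[:2],z] for z in (.18,.15,.13,.12,.116)]
pts+=[pusher(f0,g) for g in (.012,.006,0)]
N=38
pts+=[pusher(f0-.2*min(1,(i+1)/2)-.25*i,0) for i in range(0,38)]
path_rows(pts,p)
print('final dphi',.2+.25*37)
```

```text
29.02 [0.5133 0.062  0.197 ] [-1.000e-04  7.473e-01  6.644e-01  1.000e-04] [-0.   0.5 -0.3] 0.0002
[0.51853001 0.06275949 0.116     ]
[[0.004,0.013,0.042],[0,0,0.075],[0,0,0.05],[0,0,0.025],[0,0,0.01]]
[[0.01,-0.011,0],[0.01,-0.011,0],[0.011,-0.011,0],[0.007,-0.013,0],[0.033,-0.037,0]]
[[0.032,-0.017,0],[0.034,-0.009,0],[0.036,0,0],[0.035,0.008,0],[0.033,0.015,0]]
[[0.03,0.022,0],[0.026,0.028,0],[0.018,0.034,0],[0.01,0.037,0],[-0.002,0.037,0]]
[[-0.012,0.034,0],[-0.022,0.029,0],[-0.028,0.022,0],[-0.033,0.014,0],[-0.035,0.005,0]]
[[-0.036,-0.003,0],[-0.034,-0.011,0],[-0.032,-0.019,0],[-0.028,-0.024,0],[-0.023,-0.031,0]]
[[-0.015,-0.035,0],[-0.005,-0.038,0],[0.006,-0.036,0],[0.017,-0.033,0],[0.025,-0.026,0]]
[[0.03,-0.018,0],[0.034,-0.01,0],[0.036,-0.002,0],[0.035,0.007,0],[0.034,0.015,0]]
[[0.03,0.021,0],[0.026,0.027,0],[0.02,0.033,0],[0.011,0.037,0],[0,0.037,0]]
[[-0.011,0.035,0]]
end [0.57403106 0.18242378 0.11617263]
final dphi 9.45
```

Emit:
send_rows(delta_pos=[[0.004,0.013,0.042],[0,0,0.075],[0,0,0.05],[0,0,0.025],[0,0,0.01]], angular=[[0,0,0],[0,0,0],[0,0,0],[0,0,0],[0,0,0]])

```text
clock: 29.43
position: [0.5173, 0.0624, 0.1146]
ee_rot: [-0.001, 0.748, 0.664, -0.001]
contact_force: [-0.8, 1.2, -0.1]
width: -0.0001
```

Emit:
send_rows(delta_pos=[[0.01,-0.011,0],[0.01,-0.011,0],[0.011,-0.011,0],[0.02,-0.025,0],[0.02,-0.025,0]], angular=[[0,0,0],[0,0,0],[0,0,0],[0,0,0],[0,0,0]])

```text
clock: 29.85
position: [0.4919, 0.0938, 0.1182]
ee_rot: [0.004, 0.748, 0.664, 0.003]
contact_force: [4.8, -3.9, 0.3]
width: 0.0001
```

Run:
```python
from h import *
s=st()
im=manip.get_image('scene');crop('pics/sc17c.png',bright(im),380,130,180,160,4.4)
```

```text
29.85 [0.4919 0.0938 0.1182] [0.0036 0.7477 0.664  0.0027] [ 4.8 -3.9  0.3] 0.0001
```

View pics/sc17c.png

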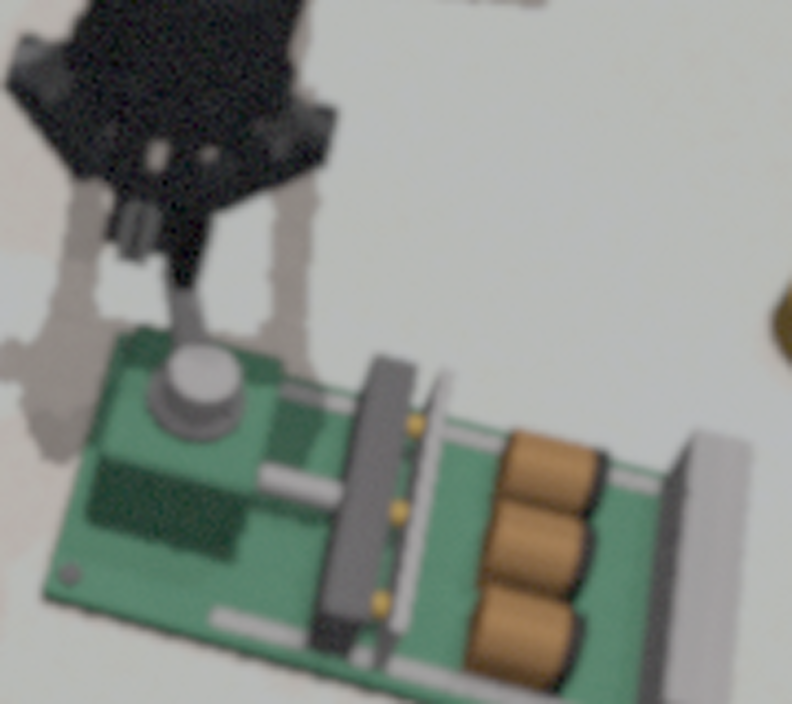

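Emit:
send_rows(delta_pos=[[0.032,-0.017,0],[0.034,-0.009,0],[0.036,0,0],[0.035,0.008,0],[0.033,0.015,0]], angular=[[0,0,0],[0,0,0],[0,0,0],[0,0,0],[0,0,0]])

```text
clock: 30.32
position: [0.4941, 0.161, 0.1172]
ee_rot: [0.001, 0.747, 0.665, -0.002]
contact_force: [-1.9, -5.6, -0.3]
width: 0.0002
```

Run:
```python
from h import *
s=st()
im=manip.get_image('scene');crop('pics/sc18c.png',bright(im),380,130,180,160,4.4)
```

```text
30.32 [0.4941 0.161  0.1172] [ 0.0008  0.7473  0.6645 -0.0017] [-1.9 -5.6 -0.3] 0.0002
```

View pics/sc18c.png

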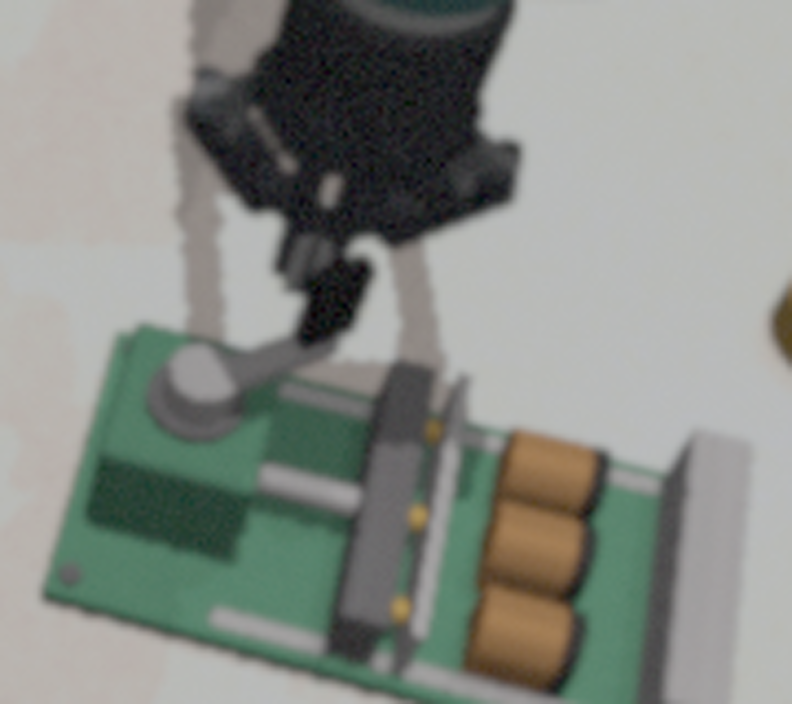

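Emit:
send_rows(delta_pos=[[0.03,0.022,0],[0.026,0.028,0],[0.018,0.034,0],[0.01,0.037,0],[-0.002,0.037,0]], angular=[[0,0,0],[0,0,0],[0,0,0],[0,0,0],[0,0,0]])

```text
clock: 30.78
position: [0.5588, 0.1875, 0.1162]
ee_rot: [-0.002, 0.747, 0.664, -0.003]
contact_force: [-5.3, -0.1, 0.3]
width: 0.0001
```

Emit:
send_rows(delta_pos=[[-0.012,0.034,0],[-0.022,0.029,0],[-0.028,0.022,0],[-0.033,0.014,0],[-0.035,0.005,0]], angular=[[0,0,0],[0,0,0],[0,0,0],[0,0,0],[0,0,0]])

```text
clock: 31.2
position: [0.5964, 0.1324, 0.1166]
ee_rot: [-0.002, 0.748, 0.664, 0.001]
contact_force: [-2.4, 6.0, -1.1]
width: -0.0002
```

Run:
```python
from h import *
s=st()
im=manip.get_image('scene');crop('pics/sc19c.png',bright(im),380,130,180,160,4.4)
```

```text
31.2 [0.5964 0.1324 0.1166] [-0.0025  0.7481  0.6636  0.0009] [-2.4  6.  -1.1] -0.0002
```

View pics/sc19c.png

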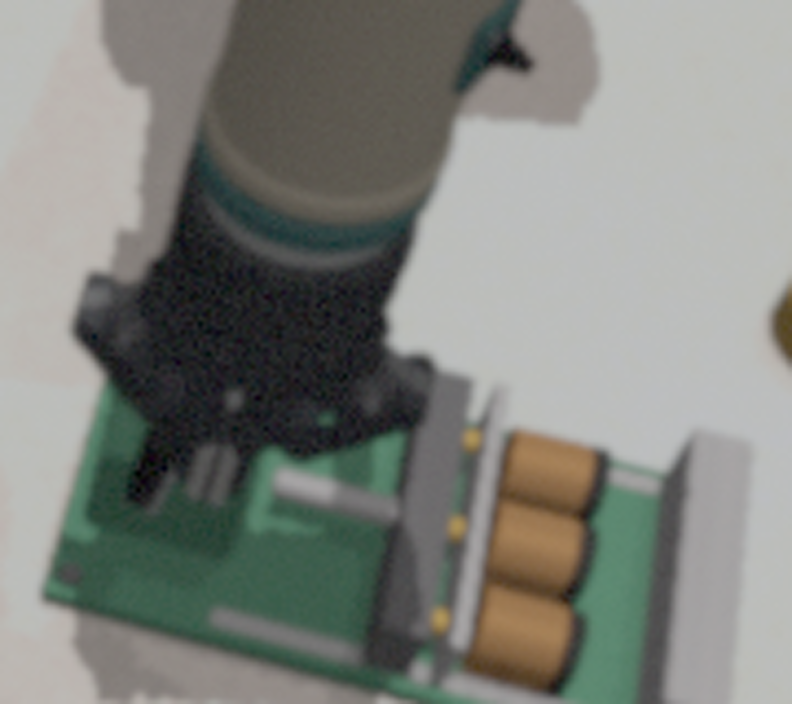

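Emit:
send_rows(delta_pos=[[-0.036,-0.003,0],[-0.034,-0.011,0],[-0.032,-0.019,0],[-0.028,-0.024,0],[-0.023,-0.031,0]], angular=[[0,0,0],[0,0,0],[0,0,0],[0,0,0],[0,0,0]])

```text
clock: 31.67
position: [0.5584, 0.0746, 0.1179]
ee_rot: [0.002, 0.748, 0.664, 0.004]
contact_force: [5.0, 3.4, -1.8]
width: 0.0
```

Emit:
send_rows(delta_pos=[[-0.015,-0.035,0],[-0.005,-0.038,0],[0.006,-0.036,0],[0.017,-0.033,0],[0.025,-0.026,0]], angular=[[0,0,0],[0,0,0],[0,0,0],[0,0,0],[0,0,0]])

```text
clock: 32.08
position: [0.4929, 0.0919, 0.1185]
ee_rot: [0.004, 0.748, 0.664, 0.003]
contact_force: [5.2, -3.8, 0.3]
width: 0.0001
```

Run:
```python
from h import *
s=st()
im=manip.get_image('scene');crop('pics/sc20c.png',bright(im),380,130,180,160,4.4)
```

```text
32.08 [0.4929 0.0919 0.1185] [0.004  0.7479 0.6638 0.0032] [ 5.2 -3.8  0.3] 0.0001
```

View pics/sc20c.png

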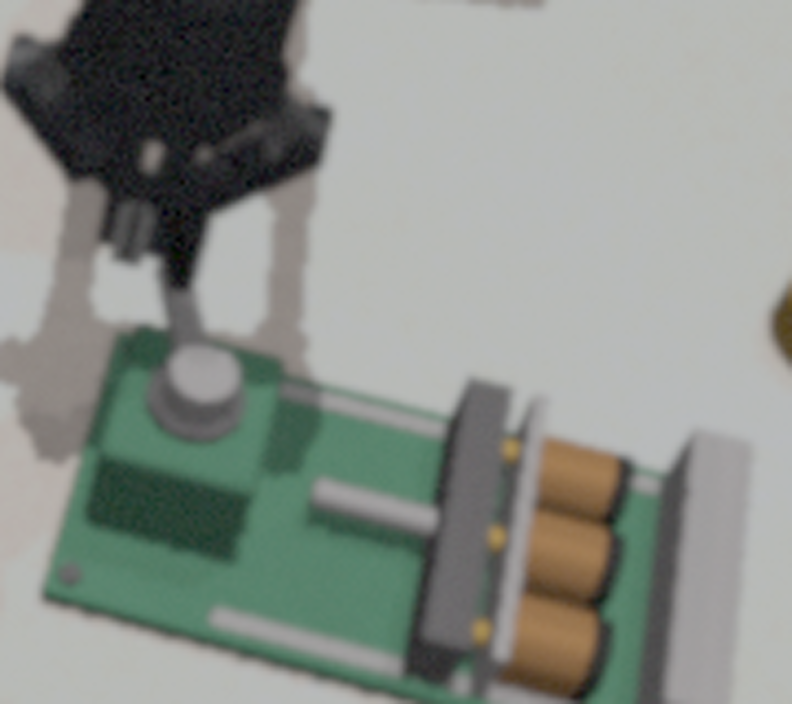

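Emit:
send_rows(delta_pos=[[0.03,-0.018,0],[0.034,-0.01,0],[0.036,-0.002,0],[0.035,0.007,0],[0.034,0.015,0]], angular=[[0,0,0],[0,0,0],[0,0,0],[0,0,0],[0,0,0]])

```text
clock: 32.55
position: [0.4932, 0.159, 0.1168]
ee_rot: [0.001, 0.747, 0.665, -0.002]
contact_force: [-1.8, -6.5, 0.3]
width: 0.0
```

Emit:
send_rows(delta_pos=[[0.03,0.021,0],[0.026,0.027,0],[0.02,0.033,0],[0.011,0.037,0],[0,0.037,0]], angular=[[0,0,0],[0,0,0],[0,0,0],[0,0,0],[0,0,0]])

```text
clock: 32.97
position: [0.5569, 0.1878, 0.1158]
ee_rot: [-0.002, 0.747, 0.664, -0.003]
contact_force: [-6.3, -0.5, 1.5]
width: -0.0001
```

Run:
```python
from h import *
s=st();p=s['position']
im=manip.get_image('scene');crop('pics/sc21c.png',bright(im),380,130,180,160,4.4)
f0=np.radians(219)
path_rows([pusher(f0-a) for a in (9.4,9.6,9.8,10,10.2,10.35,10.45,10.55,10.65)],pusher(f0-9.2))
print(p,pusher(f0-9.2))
```

```text
32.97 [0.5569 0.1878 0.1158] [-0.0023  0.7474  0.6644 -0.0034] [-6.3 -0.5  1.5] -0.0001
[[-0.008,0.028,0],[-0.014,0.026,0],[-0.02,0.021,0],[-0.023,0.016,0],[-0.026,0.012,0]]
[[-0.021,0.004,0],[-0.014,0.002,0],[-0.015,0,0],[-0.014,-0.001,0]]
end [0.59622488 0.12182262 0.116     ]
[0.55689764 0.18781716 0.11580127] [0.56066982 0.18850153 0.116     ]
```

View pics/sc21c.png

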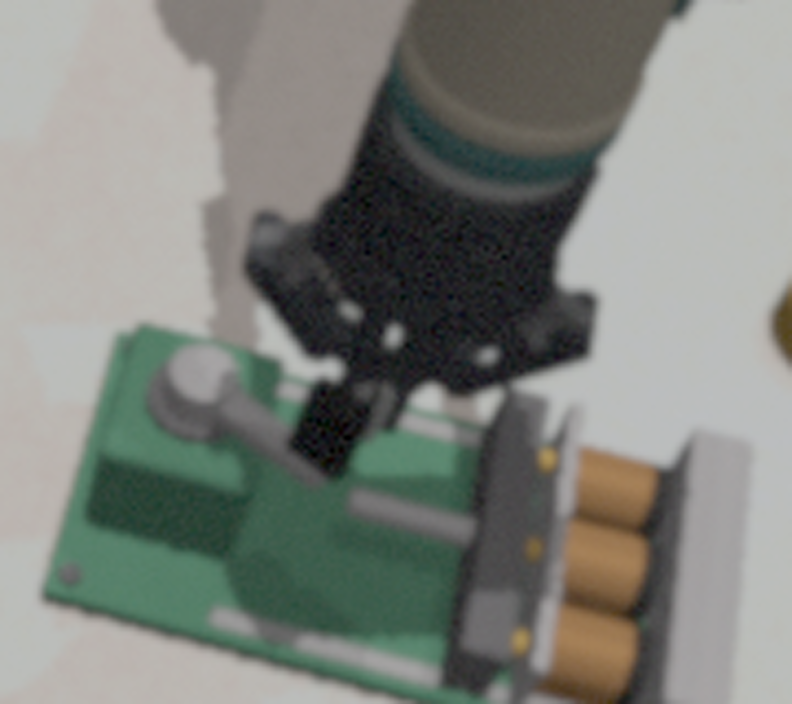

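Emit:
send_rows(delta_pos=[[-0.008,0.028,0],[-0.014,0.026,0],[-0.02,0.021,0],[-0.023,0.016,0],[-0.015,0.007,0]], angular=[[0,0,0],[0,0,0],[0,0,0],[0,0,0],[0,0,0]])

```text
clock: 33.43
position: [0.5936, 0.1521, 0.1161]
ee_rot: [-0.002, 0.748, 0.664, -0.001]
contact_force: [-4.4, 5.6, -0.0]
width: 0.0
```

Run:
```python
from h import *
s=st();p=s['position']
im=manip.get_image('scene');crop('pics/sc22c.png',bright(im),450,190,110,100,7)
f0=np.radians(219)
print(p,pusher(f0-10.1))
```

```text
33.43 [0.5936 0.1521 0.1161] [-2.500e-03  7.481e-01  6.636e-01 -5.000e-04] [-4.4  5.6 -0. ] 0.0
[0.59355907 0.15209269 0.11611582] [0.5957483  0.15292517 0.116     ]
```

View pics/sc22c.png

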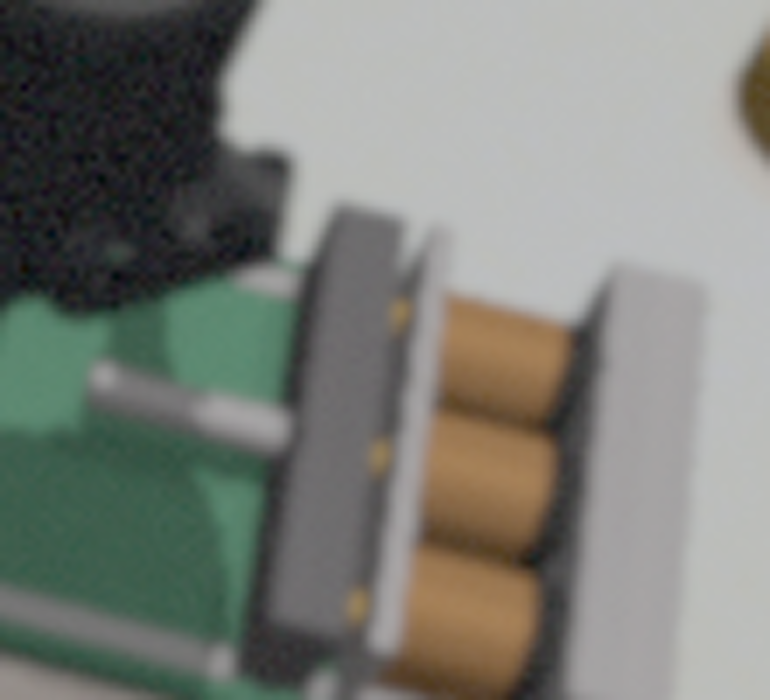

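Emit:
send_rows(delta_pos=[[-0.011,0.004,0],[-0.011,0.002,0],[-0.01,0.002,0],[-0.012,0.002,0],[0,0,0]], angular=[[0,0,0],[0,0,0],[0,0,0],[0,0,0],[0,0,0]])

```text
clock: 33.9
position: [0.5959, 0.135, 0.1164]
ee_rot: [-0.002, 0.748, 0.664, 0.001]
contact_force: [-1.7, 4.8, -1.6]
width: 0.0
```

Run:
```python
from h import *
s=st();p=s['position']
im=manip.get_image('scene');crop('pics/sc23c.png',bright(im),450,190,110,100,7)
```

```text
33.9 [0.5959 0.135  0.1164] [-2.000e-03  7.482e-01  6.635e-01  7.000e-04] [-1.7  4.8 -1.6] 0.0
```

View pics/sc23c.png

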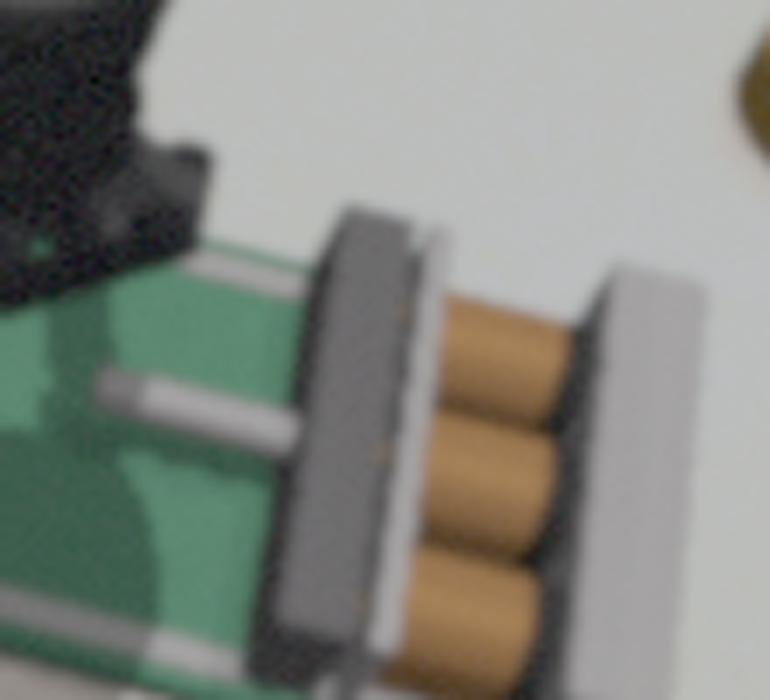

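Emit:
send_rows(delta_pos=[[0.01,0,0],[0.02,0,0],[0.01,0,-0.05],[0,0,-0.08],[0,0,-0.08]], angular=[[0,0,0],[0,0,0],[0,0,0],[0,0,0],[0,0,0]])

```text
clock: 34.37
position: [0.5989, 0.1496, 0.2006]
ee_rot: [-0.0, 0.748, 0.664, -0.001]
contact_force: [0.0, -0.1, 0.8]
width: 0.0002
```

Run:
```python
from h import *
s=st();plan([.595,.225,.21],YAW)
```

```text
34.37 [0.5989 0.1496 0.2006] [-1.000e-04  7.475e-01  6.642e-01 -8.000e-04] [ 0.  -0.1  0.8] 0.0002
n 3 from [0.5989 0.1496 0.2006]
D [[0.062,-0.0106,-0.0078],[0.0621,-0.0107,-0.0079],[0.062,-0.0107,-0.0078]]
A [[-0.005,0.004,0.003],[-0.005,0.004,0.004],[-0.006,0.004,0.003]]
```

Emit:
send_rows(delta_pos=[[0.04,-0.008,-0.008],[0.06,-0.01,-0.008],[0.05,-0.008,-0.008],[0.03,-0.005,0],[0,0,0]], angular=[[0,0,0],[0,0,0],[0,0,0],[0,0,0],[0,0,0]])

```text
clock: 34.78
position: [0.5955, 0.2246, 0.2103]
ee_rot: [0.0, 0.747, 0.665, 0.001]
contact_force: [0.6, -0.1, 0.4]
width: 0.0002
```

Emit:
send_rows(delta_pos=[[0,0,0],[0,0,0],[0,0,0]], angular=[[0,0,0],[0,0,0],[0,0,0]])

```text
clock: 35.03
position: [0.5954, 0.2209, 0.2095]
ee_rot: [0.0, 0.748, 0.664, -0.001]
contact_force: [-0.3, -0.1, -1.0]
width: -0.0004
```

Run:
```python
from h import *
s=st();c=manip.calibration('wrist')
im=manip.get_image('wrist');cv2.imwrite('pics/w24.png',bright(im));crop('pics/w24c.png',bright(im),150,80,320,240,2.5)
import pickle;pickle.dump(c,open('w24.pkl','wb'))
im=manip.get_image('scene');cv2.imwrite('pics/sc24.png',bright(im))
```

```text
35.03 [0.5954 0.2209 0.2095] [ 2.000e-04  7.481e-01  6.636e-01 -5.000e-04] [-0.3 -0.1 -1. ] -0.0004
```

View pics/w24c.png

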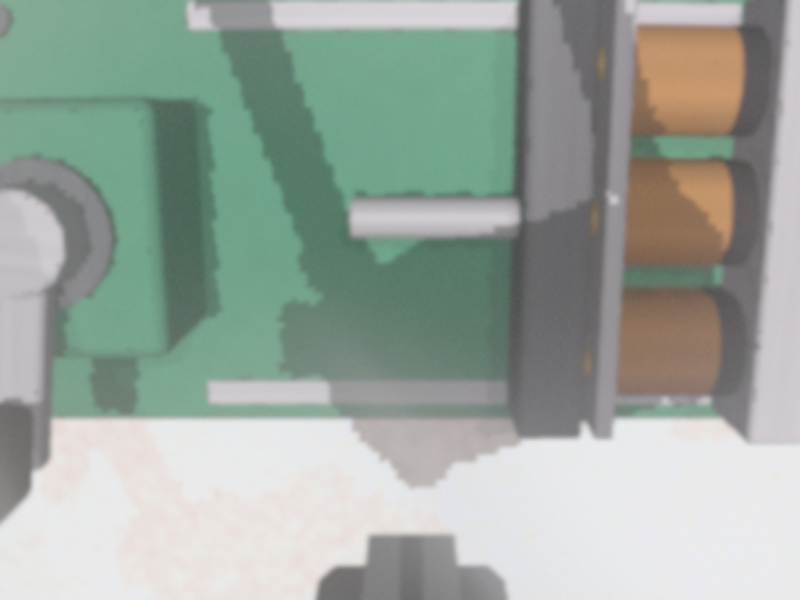

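View pics/sc24.png

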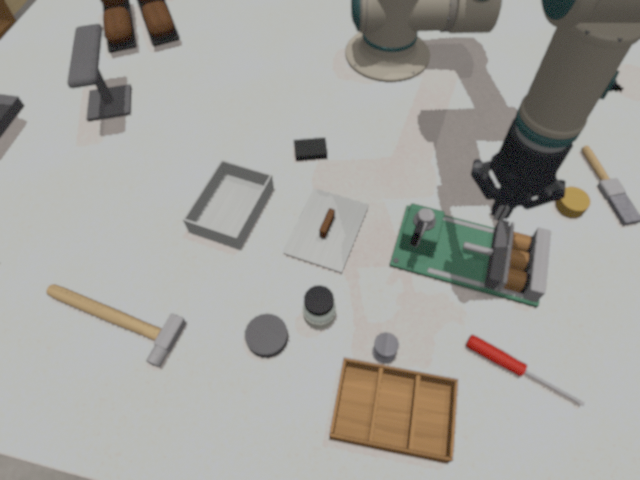

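Run:
```python
from h import *
import pickle;c=pickle.load(open('w24.pkl','rb'))
P=unproj(c,np.array([[580,432],[594,432],[612,432],[517,430],[750,435]])/2.5+[150,80],.049)
yaw=np.radians(-6.8);yv=np.array([-np.sin(yaw),np.cos(yaw)]);o=np.array([.5535,.2335])
print(((P[:,:2]-o)@yv*1000).round(1))
```

```text
[43.8 48.1 53.5 24.7 95.8]
```

Run:
```python
from h import *
s=st();plan([.56,-.045,.2],1.409,vmax=.038)
```

```text
35.13 [0.5955 0.221  0.2097] [ 1.000e-04  7.482e-01  6.635e-01 -3.000e-04] [0.6 0.  1.3] -0.0001
n 8 from [0.5955 0.221  0.2097]
D [[-0.0838,-0.0011,0.0031],[-0.0839,-0.0006,0.0031],[-0.0839,-0.0002,0.0031],[-0.0838,0.0002,0.0031],[-0.0839,0.0007,0.003]]
A [[0,0.001,0.066],[0,0.001,0.065],[-0.001,0.001,0.066],[0,0.001,0.065],[-0.001,0.001,0.066]]
D [[-0.0838,0.0011,0.003],[-0.0838,0.0016,0.003],[-0.0839,0.002,0.0031]]
A [[0,0.001,0.065],[-0.001,0.001,0.066],[0,0,0.065]]
```

Emit:
send_rows(delta_pos=[[-0.05,-0.001,0],[-0.09,0,0],[-0.09,0,0],[-0.09,0,0],[-0.09,0.0005,0.005]], angular=[[0,0,0.066],[0,0,0.066],[0,0,0.066],[0,0,0.066],[0,0,0.066]], hand=50)

```text
clock: 35.55
position: [0.5737, 0.0574, 0.2083]
ee_rot: [0.0, 0.757, 0.654, 0.0]
contact_force: [0.2, -0.2, -0.0]
width: 0.0501
```

Emit:
send_rows(delta_pos=[[-0.09,0.001,0.006],[-0.09,0.002,0.006],[-0.055,0.002,0.005],[-0.025,0,0],[0,0,0]], angular=[[0,0,0.066],[0,0,0.066],[0,0,0.066],[0,0,0],[0,0,0]])

```text
clock: 35.97
position: [0.5599, -0.046, 0.2011]
ee_rot: [0.0, 0.763, 0.647, -0.0]
contact_force: [-0.0, 0.6, -0.4]
width: 0.0502
```

Emit:
send_rows(delta_pos=[[0,0,0],[0,0,0],[0,0,0],[0,0,0]], angular=[[0,0,0],[0,0,0],[0,0,0],[0,0,0]])

```text
clock: 36.3
position: [0.5605, -0.0423, 0.2012]
ee_rot: [-0.0, 0.761, 0.649, 0.0]
contact_force: [0.3, -0.4, -0.5]
width: 0.0499
```

Run:
```python
from h import *
s=st();c=manip.calibration('wrist')
im=manip.get_image('wrist');cv2.imwrite('pics/w25.png',bright(im))
import pickle;pickle.dump(c,open('w25.pkl','wb'))
im=manip.get_image('scene');cv2.imwrite('pics/sc25.png',bright(im))
```

```text
36.3 [ 0.5605 -0.0423  0.2012] [-0.000e+00  7.610e-01  6.487e-01  2.000e-04] [ 0.3 -0.4 -0.5] 0.0499
```

View pics/w25.png

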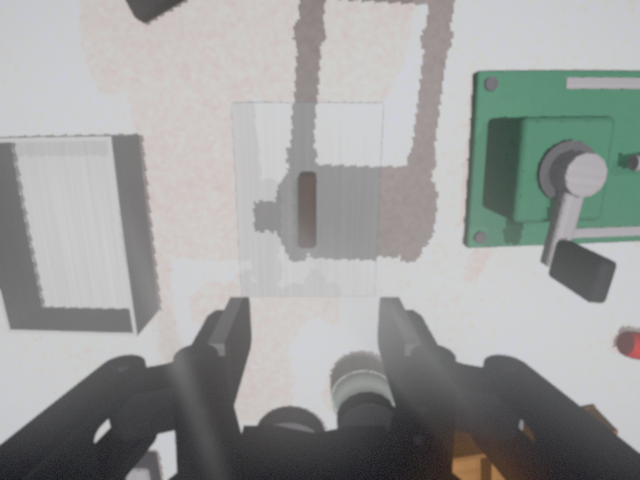

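Run:
```python
from h import *
import pickle;c=pickle.load(open('w25.pkl','rb'))
P=unproj(c,[[233,103],[384,102],[375,297],[241,296]],.01);print(P.round(4),P.mean(0))
for i in range(4):
  v=P[(i+1)%4]-P[i];print(np.linalg.norm(v).round(4),np.degrees(np.arctan2(v[1],v[0])).round(1))
B=unproj(c,[[299,173],[317,172],[316,247],[299,247]],.038);print(B.mean(0))
plan([.549,-.0455,.034],1.4100,n=8)
```

```text
[[ 0.4621 -0.0885  0.01  ]
 [ 0.4795  0.0245  0.01  ]
 [ 0.6377 -0.0008  0.01  ]
 [ 0.6185 -0.1154  0.01  ]] [ 0.54942471 -0.04506403  0.01      ]
0.1144 81.3
0.1602 -9.1
0.1161 -99.5
0.1586 170.3
[ 0.54757622 -0.04470007  0.038     ]
n 8 from [ 0.5604 -0.0426  0.2012]
D [[-0.0015,-0.0034,0.0523],[-0.0015,-0.0034,0.0522],[-0.0014,-0.0034,0.0523],[-0.0015,-0.0034,0.0522],[-0.0014,-0.0034,0.0523]]
A [[0,0,0.002],[0,0,0.002],[0,0,0.002],[0,0,0.002],[0,-0.001,0.003]]
D [[-0.0015,-0.0034,0.0522],[-0.0014,-0.0034,0.0523],[-0.0015,-0.0033,0.0522]]
A [[0.001,0,0.002],[0,-0.001,0.003],[0.001,0,0.002]]
```

Emit:
send_rows(delta_pos=[[-0.003,-0.007,0.06],[-0.003,-0.007,0.085],[-0.003,-0.007,0.085],[-0.002,-0.006,0.075],[0,0,0.055]], angular=[[0,0,0],[0,0,0],[0,0,0],[0,0,0],[0,0,0]])

```text
clock: 36.82
position: [0.547, -0.0455, 0.0548]
ee_rot: [-0.001, 0.761, 0.648, -0.001]
contact_force: [-0.2, -0.7, 0.1]
width: 0.0501
```

Emit:
send_rows(delta_pos=[[0,0,0.03],[0,0,0.015],[0,0,0.008],[0,0,0],[0,0,0]], angular=[[0,0,0],[0,0,0],[0,0,0],[0,0,0],[0,0,0]])

```text
clock: 37.23
position: [0.5498, -0.0463, 0.0368]
ee_rot: [0.001, 0.762, 0.648, 0.001]
contact_force: [0.5, -0.4, 0.0]
width: 0.0499
```

Emit:
send_rows(delta_pos=[[0,0,0.002],[0,0,0],[0,0,0],[0,0,0],[0,0,0]], angular=[[0,0,0],[0,0,0],[0,0,0],[0,0,0],[0,0,0]], hand=0, squeeze=80)

```text
clock: 37.65
position: [0.5495, -0.0464, 0.0362]
ee_rot: [0.001, 0.762, 0.648, 0.001]
contact_force: [-1.3, 0.8, 5.5]
width: 0.0119
```

Emit:
send_rows(delta_pos=[[0,0,-0.01],[0,0,-0.03],[0,0,-0.06],[0,0,-0.07],[0,0,-0.08]], angular=[[0,0,0],[0,0,0],[0,0,0],[0,0,0],[0,0,0]])

```text
clock: 38.07
position: [0.5474, -0.0461, 0.1348]
ee_rot: [-0.002, 0.762, 0.648, -0.001]
contact_force: [-0.9, -0.2, -1.4]
width: 0.0124
```

Emit:
send_rows(delta_pos=[[0,0,-0.03],[0,0,0],[0,0,0],[0,0,0],[0,0,0]], angular=[[0,0,0],[0,0,0],[0,0,0],[0,0,0],[0,0,0]])

```text
clock: 38.48
position: [0.5476, -0.0461, 0.1453]
ee_rot: [-0.002, 0.762, 0.648, -0.001]
contact_force: [0.6, 0.1, -2.3]
width: 0.012
```

Run:
```python
from h import *
s=st();c=manip.calibration('wrist')
im=manip.get_image('wrist');cv2.imwrite('pics/w26.png',bright(im))
import pickle;pickle.dump(c,open('w26.pkl','wb'))
plan([.539,-.239,.147],1.4015,vmax=.035)
```

```text
38.48 [ 0.5476 -0.0461  0.1453] [-0.0015  0.7617  0.6479 -0.0012] [ 0.6  0.1 -2.3] 0.012
n 6 from [ 0.5477 -0.0461  0.1454]
D [[-0.0799,0.0093,-0.0007],[-0.0799,0.0094,-0.0007],[-0.0799,0.0095,-0.0007],[-0.0799,0.0096,-0.0007],[-0.0799,0.0097,-0.0007]]
A [[-0.008,0,0.017],[-0.008,0,0.017],[-0.007,0,0.017],[-0.008,-0.001,0.017],[-0.007,0,0.018]]
D [[-0.0798,0.0099,-0.0008]]
A [[-0.008,-0.001,0.017]]
```

View pics/w26.png

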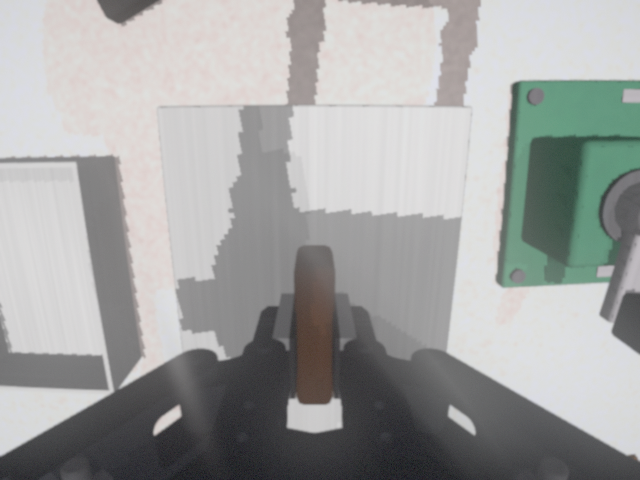

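Emit:
send_rows(delta_pos=[[-0.04,0.005,0],[-0.07,0.008,0],[-0.08,0.009,0],[-0.08,0.01,0],[-0.08,0.01,0]], angular=[[0,0,0.017],[0,0,0.017],[0,0,0.017],[0,0,0.017],[0,0,0.017]])

```text
clock: 38.95
position: [0.5419, -0.1881, 0.1458]
ee_rot: [-0.001, 0.764, 0.646, -0.0]
contact_force: [1.0, 1.0, -2.7]
width: 0.0126
```

Emit:
send_rows(delta_pos=[[-0.065,0.007,0],[-0.04,0.004,0],[-0.02,0.002,0],[0,0,0],[0,0,0]], angular=[[0,0,0.017],[0,0,0],[0,0,0],[0,0,0],[0,0,0]])

```text
clock: 39.37
position: [0.5389, -0.2366, 0.1462]
ee_rot: [-0.001, 0.765, 0.645, 0.0]
contact_force: [0.1, 0.4, -1.6]
width: 0.0122
```

Emit:
send_rows(delta_pos=[[0,0,0.05],[0,0,0.04],[0,0,0.02],[0,0,0],[0,0,0]], angular=[[0,0,0],[0,0,0],[0,0,0],[0,0,0],[0,0,0]])

```text
clock: 39.78
position: [0.5394, -0.2362, 0.103]
ee_rot: [-0.001, 0.764, 0.645, -0.0]
contact_force: [-0.0, 0.8, -1.5]
width: 0.0122
```

Emit:
send_rows(delta_pos=[[0,0,0],[0,0,0],[0,0,0],[0,0,0],[0,0,0]], angular=[[0,0,0],[0,0,0],[0,0,0],[0,0,0],[0,0,0]])

```text
clock: 40.2
position: [0.5396, -0.2375, 0.1037]
ee_rot: [0.0, 0.764, 0.645, 0.0]
contact_force: [0.5, -0.2, -2.6]
width: 0.0122
```

Run:
```python
from h import *
s=st()
im=manip.get_image('wrist');cv2.imwrite('pics/w27.png',bright(im))
im=manip.get_image('side');crop('pics/sd27.png',bright(im),210,250,160,150,4)
plan([.538,-.238,.08],1.403,n=4)
```

```text
40.2 [ 0.5396 -0.2375  0.1037] [5.000e-04 7.643e-01 6.448e-01 2.000e-04] [ 0.5 -0.2 -2.6] 0.0122
n 4 from [ 0.5394 -0.2375  0.1034]
D [[-0.0005,-0.0008,0.0146],[-0.0005,-0.0009,0.0147],[-0.0005,-0.0008,0.0146],[-0.0004,-0.0009,0.0147]]
A [[0.002,0,-0.005],[0.001,0.001,-0.004],[0.002,0,-0.005],[0.001,0.001,-0.004]]
```

View pics/w27.png

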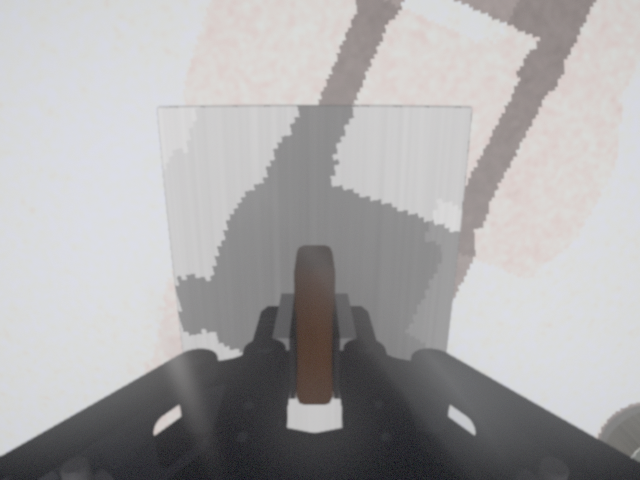

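View pics/sd27.png

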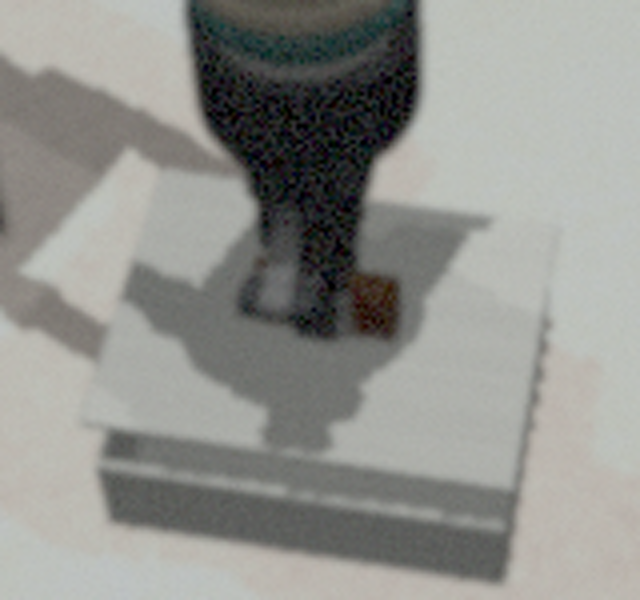

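Emit:
send_rows(delta_pos=[[-0.001,-0.002,0.015],[-0.001,-0.002,0.015],[0,0,0.012],[0,0,0.008],[0,0,0.004]], angular=[[0,0,0],[0,0,0],[0,0,0],[0,0,0],[0,0,0]])

```text
clock: 40.72
position: [0.5372, -0.2376, 0.0805]
ee_rot: [-0.001, 0.764, 0.645, -0.0]
contact_force: [-0.6, 0.2, -2.0]
width: 0.0126
```

Emit:
send_rows(delta_pos=[[0,0,0.004],[0,0,0.004],[0,0,0.003],[0,0,0.002],[0,0,0]], angular=[[0,0,0],[0,0,0],[0,0,0],[0,0,0],[0,0,0]])

```text
clock: 41.13
position: [0.5378, -0.2379, 0.0764]
ee_rot: [0.0, 0.764, 0.645, 0.0]
contact_force: [0.1, 0.1, -1.7]
width: 0.0124
```

Emit:
send_rows(delta_pos=[[0,0,0.002],[0,0,0.001],[0,0,0],[0,0,0]], angular=[[0,0,0],[0,0,0],[0,0,0],[0,0,0]])

```text
clock: 41.47
position: [0.5378, -0.2379, 0.0762]
ee_rot: [0.0, 0.764, 0.645, 0.0]
contact_force: [-2.1, 0.5, 6.7]
width: 0.0124
```

Emit:
send_rows(delta_pos=[[0,0,0],[0,0,0],[0,0,0],[0,0,-0.01],[0,0,-0.04]], angular=[[0,0,0],[0,0,0],[0,0,0],[0,0,0],[0,0,0]], hand=50)

```text
clock: 41.88
position: [0.5361, -0.237, 0.0931]
ee_rot: [-0.003, 0.764, 0.645, -0.001]
contact_force: [0.3, -0.5, 0.1]
width: 0.0501
```

Emit:
send_rows(delta_pos=[[0,0,-0.08],[0,0,-0.09],[0,0,-0.08],[0,0,-0.03],[0,0,0]], angular=[[0,0,0],[0,0,0],[0,0,0],[0,0,0],[0,0,0]])

```text
clock: 42.3
position: [0.5398, -0.2391, 0.2116]
ee_rot: [0.004, 0.764, 0.645, 0.002]
contact_force: [0.3, 0.3, -0.0]
width: 0.0501
```

Emit:
send_rows(delta_pos=[[0,0,0],[0,0,0],[0,0,0],[0,0,0],[0,0,0]], angular=[[0,0,0],[0,0,0],[0,0,0],[0,0,0],[0,0,0]])

```text
clock: 42.72
position: [0.5372, -0.2376, 0.2057]
ee_rot: [-0.001, 0.764, 0.645, -0.0]
contact_force: [0.4, -0.4, -0.5]
width: 0.0501
```

Run:
```python
from h import *
s=st();c=manip.calibration('wrist')
im=manip.get_image('wrist');cv2.imwrite('pics/w28.png',bright(im))
import pickle;pickle.dump(c,open('w28.pkl','wb'))
im=manip.get_image('side');crop('pics/sd28.png',bright(im),220,290,140,110,5)
im=manip.get_image('scene');cv2.imwrite('pics/sc28.png',bright(im))
```

```text
42.72 [ 0.5372 -0.2376  0.2057] [-1.200e-03  7.643e-01  6.448e-01 -4.000e-04] [ 0.4 -0.4 -0.5] 0.0501
```

View pics/w28.png

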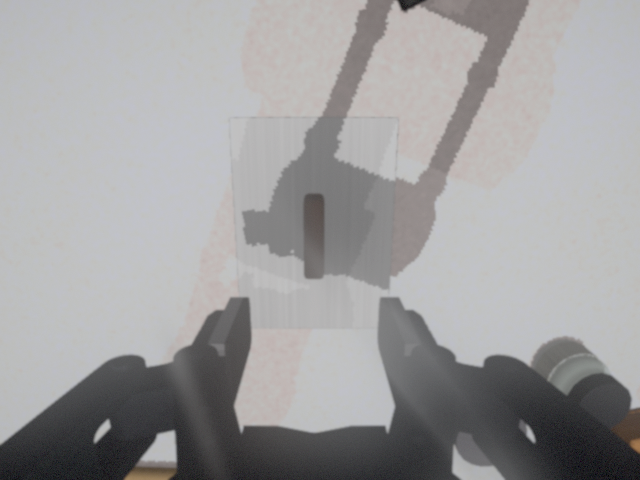

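View pics/sd28.png

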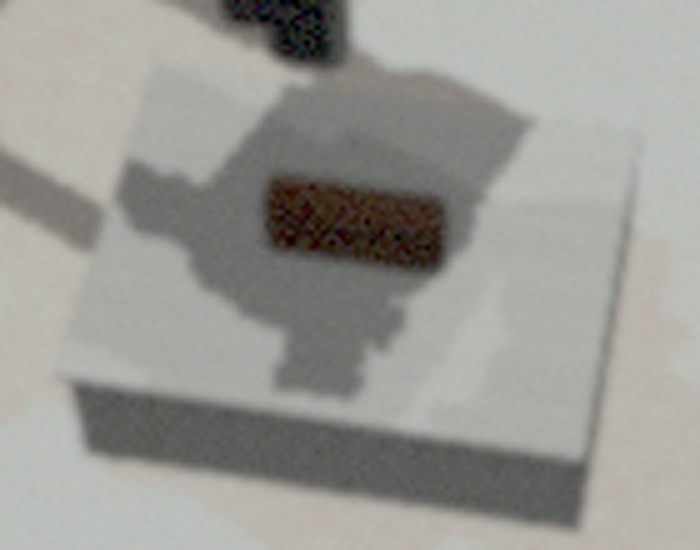

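View pics/sc28.png

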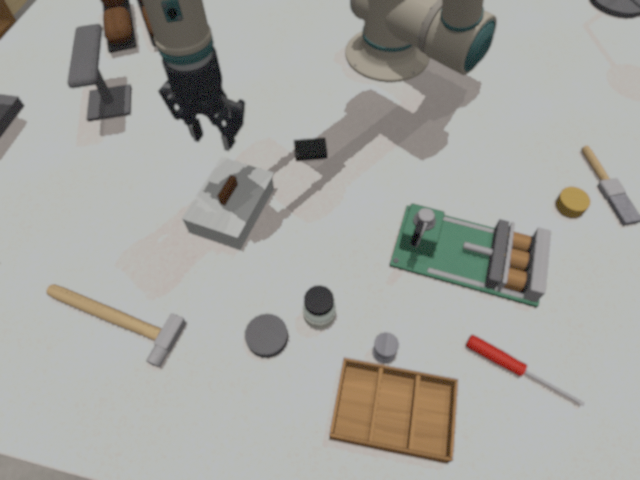

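Run:
```python
from h import *
st();print(manip.sign_off())
```

```text
42.87 [ 0.5376 -0.2378  0.2066] [-5.000e-04  7.643e-01  6.449e-01 -1.000e-04] [ 0.4 -0.1  0.2] 0.05
the job is handed in; nothing more can be done
None
```

The job is handed in at about 43 s of the 210 s allowed; `sign_off` gives no verdict.

I took the lid off and laid it on the bench between the press and the tin. Three heels were in the tin. I set them side by side in the press, lengthwise, with the rubber end of each facing the fixed jaw. I then turned the crank clockwise by pushing its grip round with closed fingers, and put the lid back on the tin.

**Last checks:**
- **Clamp:** all three heels sit square between the face plate and the fixed jaw. I measured the plate as pushed back about 4.3 mm in the wrist picture. A rougher reading from the scene camera had suggested about 6 mm. I could not measure the force on each heel.
- **Lid:** it went down without catching and stopped within 0.5 mm of the height where I first gripped it. In the side view its corners lie where they were at the start, so it looks flat and fully home.
- **Rest of the scene:** the glue pot is standing, the crank stayed where I left it, and the gripper is clear of everything.

No check failed. I saw no lid knock or loosening of the grip.

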